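# Plug in the relay and latch the control box

### The job

Plug the loose relay down into the empty relay base inside the open control box until it is fully seated. Then swing the box's door shut and press its free edge until the sprung latch rides over its strike and snaps in, so that the door stays shut by itself; do not slam the door or force it, and leave the meter, the screwdriver and the parts tray where they are.

Things in the scene. Friction and masses are not known exactly. Their poses are not given: they have to be found in the camera images.
- relay: Loose plug-in relay standing upright on the bench: clear cover with black top and bottom bands, 38 mm (own x) by 28 mm (own y) by 52 mm, on a black plug foot 28 (x) by 18 (y) by 10 mm; 62 mm tall in all, about 90 g. Origin at the centre of the foot's underside, z up.
- box: Grey steel control box on its back, fixed: 280 (own x) by 220 (own y) by 120 mm high, walls 6 mm, open side up. Origin under its centre. Door hinged on its -y rim; strike inside the middle of its +y wall. Inside, along y: contactor (83 mm high, y below -48 mm), relay base (centre), terminal blocks (51 mm high, y above 48 mm); ducts 54 mm high at |x| above 92 mm. The rim is the tallest thing.
- base_hole0 (a point): Centre of the mouth of the rectangular hole in the black relay base (66 x 42 x 28 mm), 43 mm above the bench. Hole 30.5 mm (own x) by 20.5 mm (own y), 12 mm deep, chamfered; axes as the box's. The relay is seated when its cover's underside rests on the base's top, foot 10 mm deep; a half turn makes no difference.
- door_leaf (a joint): Door angle, rad: 0 hard down on the rim, growing as it opens, 1.57 upright, 2.05 wide open. Stiff hinge: the door stays where it is left; about 5 N at the free edge swings it. Starts open at 1.7 to 1.95 (leaning back). Latched it rests at 0.01 to 0.06, according to where the strike is screwed; unlatched, its tongue resting on the strike, about 0.07 rad more.
- hinge (a point): Middle of the hinge axis, at the door's underside, 123 mm above the bench over the box's -y side. Axes turn with the door: x along the hinge (as the box's x), y along the door to its free edge, z out of its outer face (up when shut). The leaf is 280 (x) by 220 (y) by 12 mm (own z 0 to 12); a latch case hangs 30 mm below it inside.
- door_edge (a point): Point on the door's outer face by the middle of the free edge, 195 mm from the hinge axis, over the latch tongue: the place to press. Axes as the hinge's. Pressed here the tongue takes 5 to 9 N to ride over the strike; the door then gives way for about 5 mm, meets rubber buffers (10 N per mm), and the tongue snaps out at up to 12 N; then it is rigid. Over 25 N bends the sheet.
- tongue (a joint): Travel of the sloped sprung tongue under the door's free edge, m: 0 fully out, 0.012 pushed in. It goes in about 7 mm riding over the strike and jumps back to 0 on snapping in below. Strike and buffers are one slotted bracket that may be screwed up to 5 mm higher or lower from box to box, so the door's shut height must be felt.
- meter: Black hand meter lying on the bench, 75 by 150 by 43 mm; leave alone. Origin under its centre.
- screwdriver: Screwdriver with a grey handle lying on the bench; leave alone. Origin midway along it.
- tray: Grey open parts tray with two compartments, 100 by 140 by 45 mm; leave alone. Origin under its centre.
Things that resemble listed ones, but are neither listed nor needed, are in the scene too. Several things look just like the relay: the one meant starts farthest to the robot's left.

How it is judged:
By the outcome, as a careful person would: the job done as asked, in the order asked, and still so for the second after the job is handed in, with the robot touching nothing.
It also fails if it takes over 72 s, if anything falls off the work surface, if the arm or the gripper's body presses on something with over 40 N, if the wrist force passes 120 N, or if a joint passes its speed limit or range.

### The arm

A 6-joint arm with a two-finger parallel gripper is mounted at the origin on the work surface. World frame = base frame: x ahead of the robot, y to its left, z up, the work surface at z = 0. Lengths are in m, angles in rad, forces in N, time in s.
With the tool pointing down it reaches from about 0.425 to 0.95 m from the base axis. Payload 3.5 kg.
Tool frame: the origin (TCP) lies at the very end of the fingers, on their centre line; the grasp point (between the pads) lies 19 mm behind it; z points along the fingers, y is the direction in which the jaws open and shut (so a half turn about z gives the same grasp; the last joint's range is limited). The gripper opens to 85 mm and grips with 20 to 120 N. Pads are 22 mm wide; open, the fingers measure 114 mm over their backs; the gripper's body (76 mm by 85 mm) begins 54 mm behind the grasp point. The pads swing forward as they close: fully open they stand 13 mm farther back than shut.
Start: joints at [1.16, 0.286, 1.577, -0, 1.279, -0.15], TCP at [0.174, 0.652, 0.231] pointing down, gripper open.
Joint ranges: [-2.77, 2.77], [-0.9, 2.22], [0.21, 2.48], [-1.53, 4.67], [0.24, 2.81], [-2.84, 2.84]. Speed limits (rad/s): [2.79, 2.79, 3.14, 3.14, 3.14, 3.14].

### API

Orientations are given as a unit quaternion [x, y, z, w].
In Python, from plant import ctrl, imaging gives the robot as it stands.
- The arm moves only by the shell command python3 -m creep 'ROWS' [OPENING] [FORCE]. ROWS is JSON, one flat list of numbers, 4 for each row, row after row: the shift along the tool's x, y, z in units of 25 mm (1.0 is 25 mm), then the turn about the tool's z in units of 5 degrees (1.0 is 5 degrees). A call has 1 to 20 rows; each row is the pose to reach, as a shift and turn from the pose commanded when the call began, along the tool's axes at that moment; what a row does not reach only later rows make up. A row lasts 1/12 s, in which the tool goes at most 41.7 mm and 7.16 degrees, less where a joint would pass 70% of its speed; a pose out of reach is approached as far as the arm can. A call with a gripper value outside its range is refused whole. OPENING is the closure in counts, from 0 (fully open) to 255 (shut), set as the call begins (- or left out, the last holds). The fingers move at their own pace and stop on an object; FORCE is the grip in N (left out, the last holds). Time passes only in rows, so rows that repeat a pose let the fingers close. It gives the time, the measured TCP pose, the force and the opening at its end, in the units of the state.
- ctrl.get_state(): the state, without advancing time (a new reading comes with each control period).
- imaging.read_camera(name): name is "side" or "top" or "wrist"; returns the picture (420x560x3 uint8, red, green, blue); there is no depth.
- imaging.camera_info(name): a dict with "intrinsics" (3x3 intrinsics, pixels), "distortion" ([k1, k2, p1, p2, k3] as OpenCV has them; the pictures are not rectified), "origin" and "attitude" of the camera in the world. Camera axes: x right, y down, z forward; pixel columns grow to the right and rows downward; lengths in m; the calibration is good to about 2 mm. A picture is of the moment at which its call begins: read the wrist's pose just before it. camera_info takes no time and is no camera call; for the wrist camera it gives the pose at the moment of the call.
- ctrl.sign_off(): hands the job in, once; it reports no verdict.
Trained networks look in the newest picture that a camera, given by its name, has taken for a name from the list of things; names that differ only in an ending like _2 or _b are one class to them, and where a whole thing is asked for, a point or a joint stands for the part that bears it (a point fixed in the world has none). Each returns a list of dicts, best first, with "p" (0 to 1); they miss things now and then, are a little off and sometimes report something else, mostly with a low value. They report only what shows in the picture. A call takes as long as a camera call. They do not tell look-alikes from the thing itself.
- imaging.silhouettes(camera, name): "mask" (420x560 bool, what is visible of it) and "uv" ([column, row] in pixels, amid what is visible of it).
The state is a dict: "time": time; "qpos": joint angles; "dq": joint speeds; "joint_efforts": joint torques, N m; "eef_pos": TCP position; "tcp_rot": TCP orientation; "contact_force": force on the tool from outside, world axes, zero at the start; "wrist_torque": the same for the moment, N m; "opening": opening from 0.0 (shut) to 1.0 (fully open).
Only numpy, scipy, OpenCV 4.12 (cv2) and the standard library are available. Lean on these libraries where they do the work, as an engineer would, in place of code of your own. Each camera call takes 0.05 s, during which the arm holds its last target.

## Working session

There is one attempt and no reset: what is moved stays moved. The work goes in short steps, Python scripts to look and compute and a shell command to move; the robot and the scene stay as the last step left them, time stands still between calls to the robot, and variables do not carry over. Pictures are saved under pics/ and viewed, and the job is handed in when it is done.

```bash
ls; mkdir -p pics
python3 - <<'E'
from plant import ctrl, imaging
import cv2,numpy as np
print(ctrl.get_state())
for n in ["side","top","wrist"]:
    i=imaging.camera_info(n); print(n,{k:np.round(np.array(v),4).tolist() for k,v in i.items()})
    im=imaging.read_camera(n); cv2.imwrite(f"pics/{n}0.png",im[:,:,::-1])
E
```

```text
pics
{'time': 0.0, 'qpos': array([ 1.16000861e+00,  2.87178469e-01,  1.57819139e+00, -5.10645288e-06,
        1.27859024e+00, -1.49991302e-01]), 'dq': array([-0.00119786, -0.0007702 , -0.00061446, -0.00025097,  0.00037265,
       -0.00097395]), 'joint_efforts': array([-2.10235048e-04, -4.05972612e+01, -2.92634457e+01, -1.47290311e-04,
        5.83175715e-03,  6.00945810e-06]), 'eef_pos': array([0.17374879, 0.65157074, 0.22993085]), 'tcp_rot': array([ 1.30028156e-01,  9.91509595e-01, -1.13817287e-03, -3.25223120e-04]), 'contact_force': array([-0.21480012, -0.19357091,  0.24742022]), 'wrist_torque': array([ 0.05556702,  0.00836661, -0.00417219]), 'opening': 0.9979578729323036}
side {'intrinsics': [[461.8392, 0.0, 279.1117], [0.0, 461.8392, 214.9505], [0.0, 0.0, 1.0]], 'distortion': [-0.055, 0.0, 0.0, 0.0, 0.0], 'origin': [0.1929, 0.9044, 1.0065], 'attitude': [-0.1587, 0.9039, -0.3918, 0.0652]}
top {'intrinsics': [[398.044, 0.0, 280.7961], [0.0, 398.044, 215.8448], [0.0, 0.0, 1.0]], 'distortion': [0.0303, 0.0, 0.0, 0.0, 0.0], 'origin': [0.2856, -0.0333, 1.2426], 'attitude': [0.7053, -0.7026, 0.0693, -0.0641]}
wrist {'intrinsics': [[290.837, 0.0, 282.2075], [0.0, 290.837, 206.7314], [0.0, 0.0, 1.0]], 'distortion': [-0.0517, 0.0, 0.0, 0.0, 0.0], 'origin': [0.1108, 0.6685, 0.3719], 'attitude': [0.7867, 0.6033, 0.0788, 0.1042]}
```

View pics/side0.png

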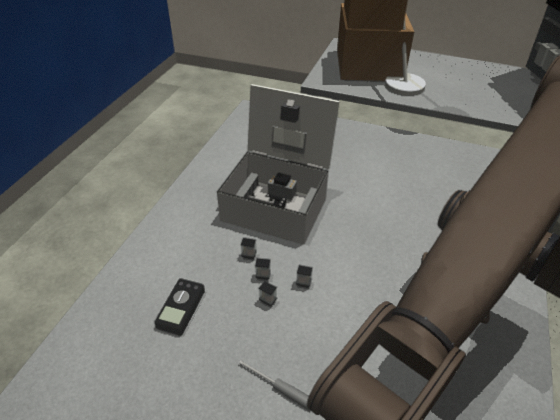

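View pics/top0.png

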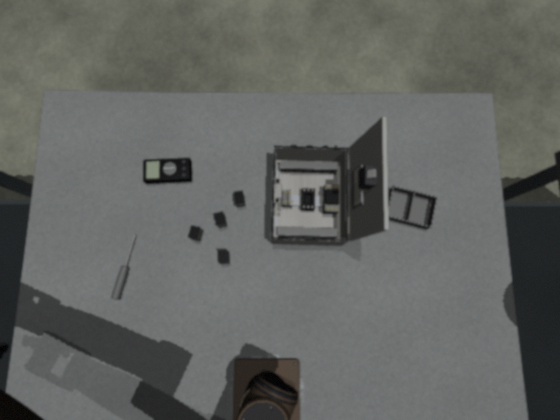

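View pics/wrist0.png

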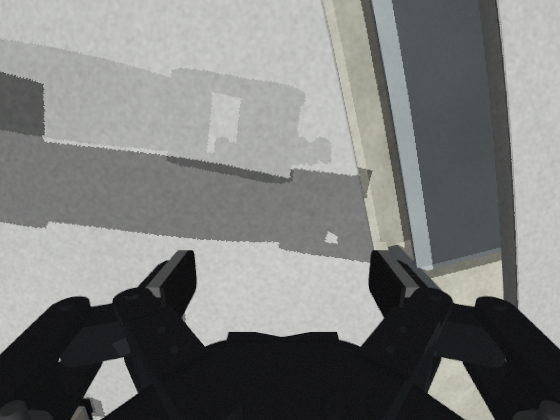

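```bash
cat > h.py <<'E'
import numpy as np, cv2
from scipy.spatial.transform import Rotation as R
from plant import ctrl, imaging
def cam(n):
    i=imaging.camera_info(n); a=np.array
    return a(i["intrinsics"]),a(i["distortion"]),a(i["origin"]),R.from_quat(i["attitude"]).as_matrix()
def px2w(c,uv,z):
    K,d,o,A=c; p=cv2.undistortPoints(np.array(uv,float).reshape(-1,1,2),K,d).reshape(-1,2)
    r=np.c_[p,np.ones(len(p))]@A.T
    return o+r*((z-o[2])/r[:,2])[:,None]
def w2px(c,P):
    K,d,o,A=c; return cv2.projectPoints(np.array(P,float).reshape(-1,1,3),cv2.Rodrigues(A.T)[0],-A.T@o,K,d)[0].reshape(-1,2)
E
python3 - <<'E'
from h import *
for n in ["side","top"]:
    im=imaging.read_camera(n); c=cam(n)
    for nm in ["relay","box","base_hole0","door_leaf","meter","screwdriver","tray"]:
        for s in imaging.silhouettes(n,nm)[:7]:
            m=s["mask"]; print(n,nm,round(s["p"],2),np.round(s["uv"],1),m.sum(),px2w(c,s["uv"],.03).round(3)[0])
    x=(130,280,160,100) if n=="top" else (180,80,180,240)
    u,v,w,h=(170,140,240,130) if n=="top" else (210,80,140,230)
    k=3 if n=="top" else 2.6
    cv2.imwrite(f"pics/{n}1.png",cv2.resize(im[v:v+h,u:u+w,::-1],None,fx=k,fy=k,interpolation=cv2.INTER_CUBIC))
print(ctrl.get_state()["time"])
E
```

```text
side relay 0.83 [248.4 249. ] 254 [0.573 0.088 0.03 ]
side relay 0.78 [299.9 274. ] 323 [0.406 0.125 0.03 ]
side relay 0.66 [265.4 291.5] 365 [0.473 0.212 0.03 ]
side relay 0.64 [263.1 263.7] 308 [0.513 0.125 0.03 ]
side relay 0.35 [285.4 168.8] 12896 [ 0.597 -0.304  0.03 ]
side relay 0.24 [293. 125.] 5814 [ 0.661 -0.579  0.03 ]
side box 0.91 [284.4 165.7] 13065 [ 0.606 -0.319  0.03 ]
side base_hole0 0.52 [281.  198.5] 145 [ 0.559 -0.151  0.03 ]
side door_leaf 0.69 [290.3 126.6] 5871 [ 0.667 -0.564  0.03 ]
side meter 0.55 [179.  307.3] 1682 [0.662 0.336 0.03 ]
side screwdriver 0.71 [295.  391.7] 433 [0.313 0.448 0.03 ]
top relay 0.64 [224.3 218.9] 165 [0.507 0.133 0.03 ]
top relay 0.48 [221.6 256.2] 169 [0.392 0.137 0.03 ]
top relay 0.45 [240.4 197.2] 167 [0.576 0.085 0.03 ]
top box 0.62 [331.6 190. ] 11462 [ 0.601 -0.201  0.03 ]
top base_hole0 0.86 [307.1 196.8] 325 [ 0.579 -0.124  0.03 ]
top door_leaf 0.69 [369.5 184. ] 4260 [ 0.621 -0.321  0.03 ]
top door_leaf 0.44 [411.1 204.1] 1574 [ 0.557 -0.448  0.03 ]
top meter 0.61 [169.  168.9] 1199 [0.667 0.312 0.03 ]
top meter 0.49 [123.  279.5] 338 [0.322 0.429 0.03 ]
top screwdriver 0.78 [123.  278.1] 382 [0.326 0.429 0.03 ]
top screwdriver 0.39 [368.6 181.6] 4077 [ 0.629 -0.318  0.03 ]
top tray 0.88 [411.7 205.1] 1596 [ 0.553 -0.45   0.03 ]
0.95
```

View pics/top1.png

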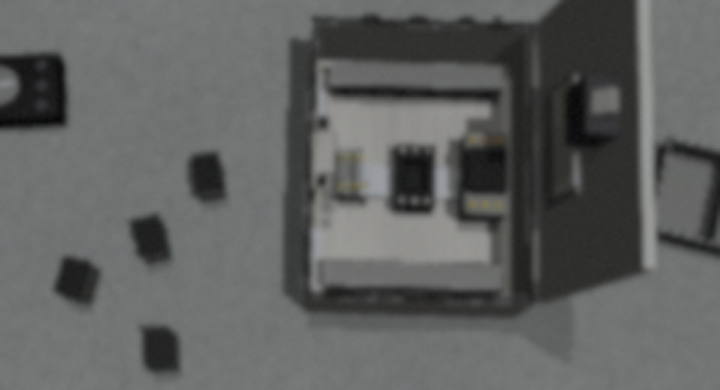

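View pics/side1.png

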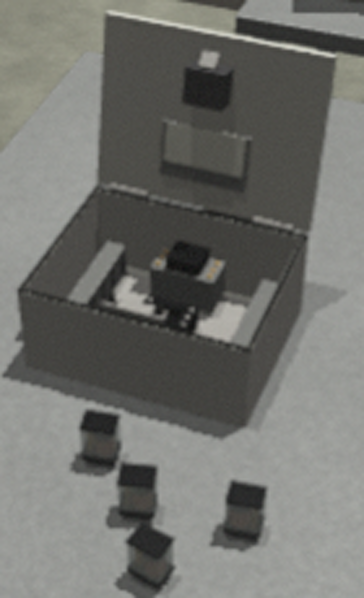

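Candidates (top picture): (195,233), (220,219), (223,257), (239,199). The left of the robot is picture left (+y), so the one meant is (195,233), near (0.473, 0.212). The side picture agrees: (265,291) is at y=0.212, the others are at 0.09–0.125.

```bash
cat >> h.py <<'E'
def plan(pos=None,yaw=None):
    """yaw: wanted world direction (rad) of tool y (mod pi)"""
    s=ctrl.get_state(); M=R.from_quat(s["tcp_rot"]).as_matrix()
    print("t",round(s["time"],2),"tcp",s["eef_pos"].round(4),"F",s["contact_force"].round(1),"open",round(s["opening"],3),"q",s["qpos"].round(2))
    cy=np.arctan2(M[1,1],M[0,1]); print("tool x",M[:,0].round(3),"y",M[:,1].round(3),"z",M[:,2].round(3),"yaw_y deg",np.degrees(cy).round(2))
    if pos is not None: print("shift units",(M.T@(np.array(pos)-s["eef_pos"])/0.025).round(3))
    if yaw is not None:
        d=yaw-cy; d=(d+np.pi/2)%np.pi-np.pi/2
        print("turn units (tool z down => minus)",(-np.degrees(d)/5).round(3))
E
python3 - <<'E'
from h import *
plan([.473,.212,.25],0)
s=ctrl.get_state(); M=R.from_quat(s["tcp_rot"]).as_matrix(); K,d,o,A=cam("wrist")
print("cam in tool",M.T@(o-s["eef_pos"])); print("cam axes in tool\n",(M.T@A).round(3))
im=imaging.read_camera("top")[205:285,160:260,::-1]
cv2.imwrite("pics/cand.png",cv2.resize(im,None,fx=6,fy=6,interpolation=cv2.INTER_CUBIC))
E
```

```text
t 0.95 tcp [0.174  0.6522 0.2313] F [-0.5  0.5  0. ] open 1.003 q [ 1.16  0.29  1.58  0.    1.28 -0.15]
tool x [-0.966  0.258  0.   ] y [ 0.258  0.966 -0.   ] z [-0. -0. -1.] yaw_y deg 75.06
shift units [-16.095 -13.927  -0.747]
turn units (tool z down => minus) 15.011
cam in tool [ 0.06523943 -0.00021916 -0.14183729]
cam axes in tool
 [[-0.002 -0.966 -0.259]
 [ 1.    -0.002 -0.   ]
 [-0.    -0.259  0.966]]
```

View pics/cand.png

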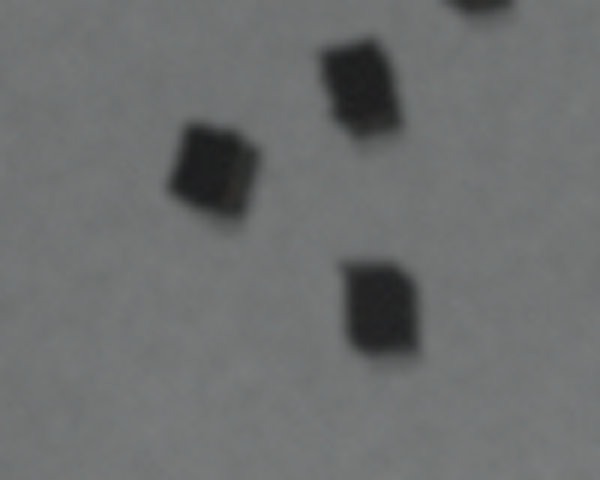

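The crop confirms it: the leftmost relay, crop (215,170), is standing upright and rotated by about 15–20°. I'll move the wrist camera over it.

```bash
python3 -m creep '[-3,-3,-0.2,4, -8,-8,-0.4,9, -16.6,-15.9,-0.75,15, -16.6,-15.9,-0.75,15, -16.6,-15.9,-0.75,15, -16.6,-15.9,-0.75,15, -16.6,-15.9,-0.75,15, -16.6,-15.9,-0.75,15, -16.6,-15.9,-0.75,15, -16.6,-15.9,-0.75,15, -16.6,-15.9,-0.75,15, -16.6,-15.9,-0.75,15, -16.6,-15.9,-0.75,15, -16.6,-15.9,-0.75,15, -16.6,-15.9,-0.75,15, -16.6,-15.9,-0.75,15, -16.6,-15.9,-0.75,15, -16.6,-15.9,-0.75,15, -16.6,-15.9,-0.75,15]' 0 40
python3 - <<'E'
from h import *
plan(); c=cam("wrist"); im=imaging.read_camera("wrist"); cv2.imwrite("pics/w2.png",im[:,:,::-1])
for s in imaging.silhouettes("wrist","relay"): print(s["p"],s["uv"],s["mask"].sum(),px2w(c,s["uv"],.04))
E
```

```text
time: 2.58
eef_pos: [0.4718, 0.1622, 0.25]
tcp_rot: [0.706, 0.708, -0.0, -0.0]
contact_force: [0.8, -0.4, -0.7]
opening: 0.999
t 2.58 tcp [0.4718 0.1622 0.25  ] F [ 0.8 -0.4 -0.7] open 0.999 q [ 0.13 -0.12  1.98  0.    1.29  0.12]
tool x [-0.003  1.     0.   ] y [ 1.     0.003 -0.   ] z [-0.  0. -1.] yaw_y deg 0.17
0.82 [275.1, 135.4] 833 [[0.46338836 0.22012632 0.04      ]]
0.8 [310.9, 196.6] 1022 [[0.50748162 0.14615792 0.04      ]]
0.63 [357.5, 240.2] 1182 [[0.56964855 0.08824696 0.04      ]]
0.57 [217.8, 208.4] 1072 [[0.39086082 0.13079715 0.04      ]]
```

View pics/w2.png

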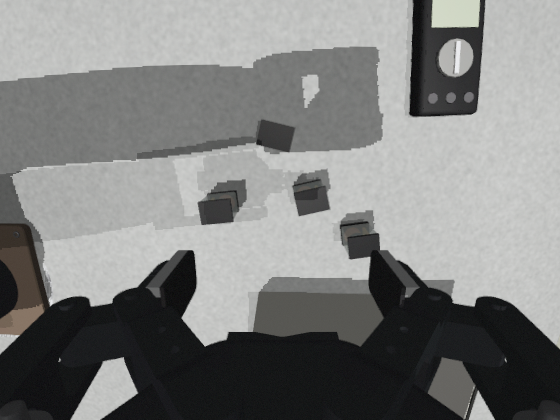

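```bash
python3 -m creep '[0.5,-0.1,1.5,0, 1,-0.35,3,0, 1,-0.35,3.4,0, 1,-0.35,3.4,0, 1,-0.35,3.4,0]'
cat >> h.py <<'E'
def relay_pts(x,y,th,z0=0):
    P=[[a*19,b*14,z] for a in(-1,1) for b in(-1,1) for z in(10,62)]+[[a*14,b*9,0] for a in(-1,1) for b in(-1,1)]
    P=np.array(P)/1000.; c,s=np.cos(th),np.sin(th)
    return np.c_[x+c*P[:,0]-s*P[:,1],y+s*P[:,0]+c*P[:,1],z0+P[:,2]]
def fit_relay(obs,x0,z0=0):
    from scipy.optimize import minimize
    def cost(p):
        t=0
        for c,m in obs:
            S=4; h=cv2.convexHull((w2px(c,relay_pts(*p,z0))*S).astype(np.float32))
            ys,xs=np.where(m); u0,v0=xs.min()-15,ys.min()-15; W,H=xs.max()-u0+16,ys.max()-v0+16
            r=np.zeros((H*S,W*S),np.uint8); cv2.fillPoly(r,[np.round(h-[u0*S-S/2+.5,v0*S-S/2+.5]).astype(int)],255)
            r=cv2.resize(r,(W,H),interpolation=cv2.INTER_AREA)/255.
            t+=np.abs(r-m[v0:v0+H,u0:u0+W]).sum()/m.sum()
        return t/len(obs)
    best=None
    for th in np.radians(range(-90,90,15)):
        q=minimize(cost,[*x0,th],method="Nelder-Mead",options=dict(initial_simplex=np.array([x0[0],x0[1],th])+np.array([[0,0,0],[.008,0,0],[0,.008,0],[0,0,.25]]),xatol=1e-4,fatol=1e-4))
        if best is None or q.fun<best.fun: best=q
    return best.x,best.fun
E
python3 - <<'E'
from h import *
plan(); c=cam("wrist"); im=imaging.read_camera("wrist")
S=imaging.silhouettes("wrist","relay")
for s in S: print(s["p"],s["uv"],s["mask"].sum(),px2w(c,s["uv"],.04))
s=min(S,key=lambda s:np.linalg.norm(px2w(c,s["uv"],.04)[0,:2]-[.465,.22]))
ow=(c,s["mask"])
imaging.read_camera("side"); cs=cam("side"); SS=imaging.silhouettes("side","relay")
for t in SS: print("side",t["p"],t["uv"])
t=min(SS,key=lambda s:np.linalg.norm(px2w(cs,s["uv"],.03)[0,:2]-[.473,.212]))
a=fit_relay([ow],[.465,.22]); print("wrist",a, np.degrees(a[0][2]))
b=fit_relay([(cs,t["mask"])],[.465,.22]); print("side",b,np.degrees(b[0][2]))
v=im[:,:,::-1].copy(); cv2.polylines(v,[np.round(cv2.convexHull(w2px(c,relay_pts(*a[0])).astype(np.float32))).astype(int)],1,(0,0,255))
for p in w2px(c,relay_pts(*a[0])): cv2.circle(v,tuple(int(round(k)) for k in p),1,(0,255,0),-1)
cv2.imwrite("pics/w3.png",v)
E
```

```text
time: 3.1
eef_pos: [0.4639, 0.1863, 0.1655]
tcp_rot: [0.706, 0.708, -0.0, 0.0]
contact_force: [0.1, -0.6, 0.5]
opening: 1.003
t 3.1 tcp [0.4639 0.1863 0.1655] F [ 0.1 -0.6  0.5] open 1.003 q [ 0.18 -0.04  2.06 -0.    1.12  0.18]
tool x [-0.002  1.    -0.   ] y [ 1.     0.002 -0.   ] z [-0. -0. -1.] yaw_y deg 0.12
0.89 [326.3, 238.9] 1882 [[0.50729851 0.14702553 0.04      ]]
0.79 [282.1, 164.5] 1655 [[0.46384535 0.21985111 0.04      ]]
0.62 [210.4, 249.6] 1751 [[0.39246499 0.13551545 0.04      ]]
0.6 [367.0, 293.4] 353 [[0.55259048 0.08599456 0.04      ]]
side 0.71 [266.3, 293.1]
side 0.56 [299.6, 274.5]
side 0.55 [262.9, 265.0]
side 0.52 [248.8, 247.8]
wrist (array([ 0.46399727,  0.2207471 , -0.22284763]), np.float64(0.03171376103311415)) -12.76822843516722
side (array([0.46291974, 0.21947588, 0.32316596]), np.float64(0.17746459694989106)) 18.516045730899204
```

View pics/w3.png

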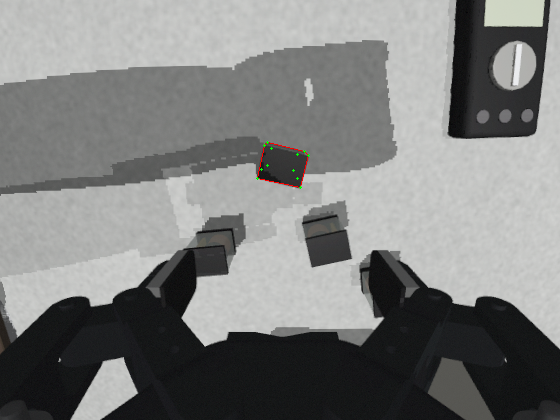

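Run:
```python
from h import *
plan([.464,.2205,.1],np.radians(-12.8)); plan([.464,.2205,.023])
```

```text
t 3.3 tcp [0.4655 0.1861 0.1676] F [ 0.1  0.6 -0.4] open 1.001 q [ 0.18 -0.04  2.06 -0.    1.12  0.18]
tool x [-0.001  1.     0.001] y [1.    0.001 0.005] z [ 0.005  0.001 -1.   ] yaw_y deg 0.03
shift units [ 1.376 -0.071  2.706]
turn units (tool z down => minus) 2.567
t 3.3 tcp [0.4655 0.1861 0.1676] F [ 0.1  0.6 -0.4] open 1.001 q [ 0.18 -0.04  2.06 -0.    1.12  0.18]
tool x [-0.001  1.     0.001] y [1.    0.001 0.005] z [ 0.005  0.001 -1.   ] yaw_y deg 0.03
shift units [ 1.374 -0.085  5.786]
```

```bash
python3 -m creep '[0.7,-0.05,0.7,1.3, 1.37,-0.07,1.8,2.57, 1.37,-0.07,2.6,2.57, 1.37,-0.07,2.7,2.57, 1.37,-0.07,3.6,2.57, 1.37,-0.07,4.5,2.57, 1.37,-0.07,5.2,2.57, 1.37,-0.07,5.7,2.57, 1.37,-0.07,5.7,2.57]' 0
python3 - <<'E'
from h import *
plan([.464,.2205,.023],np.radians(-12.8)); c=cam("wrist"); im=imaging.read_camera("wrist"); v=im[:,:,::-1].copy()
cv2.polylines(v,[np.round(cv2.convexHull(w2px(c,relay_pts(.464,.2207,-.2228)).astype(np.float32))).astype(int)],1,(0,0,255))
cv2.imwrite("pics/w4.png",v)
E
```

```text
time: 4.05
eef_pos: [0.4614, 0.2196, 0.0217]
tcp_rot: [0.782, 0.624, -0.001, -0.0]
contact_force: [0.3, 0.1, -0.1]
opening: 1.001
t 4.05 tcp [0.4614 0.2196 0.0217] F [ 0.3  0.1 -0.1] open 1.001 q [ 0.25  0.21  2.1  -0.    0.83  0.47]
tool x [ 0.222  0.975 -0.001] y [ 0.975 -0.222 -0.002] z [-0.003 -0.001 -1.   ] yaw_y deg -12.82
shift units [ 0.059  0.093 -0.053]
turn units (tool z down => minus) -0.003
```

View pics/w4.png

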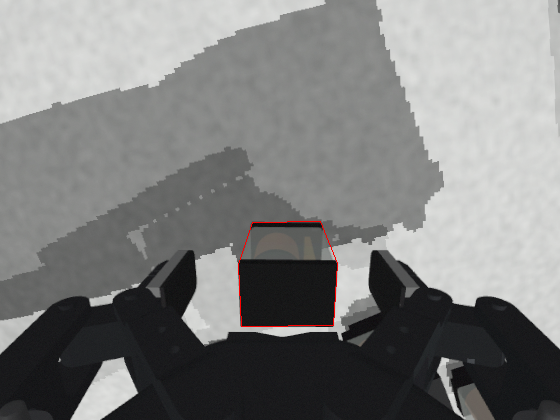

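```bash
python3 -m creep '[0.05,0.05,0,0, 0.05,0.05,0,0]' && python3 -m creep '[0,0,0,0, 0,0,0,0, 0,0,0,0, 0,0,0,0, 0,0,0,0, 0,0,0,0, 0,0,0,0, 0,0,0,0, 0,0,0,0]' 255 60
python3 - <<'E'
from h import *
plan()
E
```

```text
time: 4.27
eef_pos: [0.4655, 0.2216, 0.0248]
tcp_rot: [0.782, 0.624, 0.002, 0.001]
contact_force: [0.3, 0.3, -0.3]
opening: 1.0
time: 5.02
eef_pos: [0.4639, 0.2214, 0.0231]
tcp_rot: [0.781, 0.624, 0.0, 0.0]
contact_force: [-0.4, 0.8, 5.1]
opening: 0.438
t 5.02 tcp [0.4639 0.2214 0.0231] F [-0.4  0.8  5.1] open 0.438 q [0.25 0.21 2.09 0.   0.83 0.47]
tool x [0.221 0.975 0.   ] y [ 0.975 -0.221  0.001] z [ 0.001  0.    -1.   ] yaw_y deg -12.79
```

```bash
python3 -m creep '[0,0,-0.6,0, 0,0,-1.8,0, 0,0,-3.2,0, 0,0,-4.7,0, -0.5,0.3,-6.2,-0.3, -1.7,1,-7.4,-1, -3.2,1.8,-7.9,-2, -4.7,2.7,-7.9,-2.56, -6.1,3.5,-7.9,-2.56, -7.5,4.3,-7.9,-2.56, -8.9,5.1,-7.9,-2.56, -10.3,5.9,-7.9,-2.56, -11.6,6.6,-7.9,-2.56, -12.6,7.2,-7.9,-2.56, -13.2,7.5,-7.9,-2.56, -13.3,7.56,-7.9,-2.56, -13.3,7.56,-7.9,-2.56, -13.3,7.56,-7.9,-2.56]'
python3 - <<'E'
from h import *
plan(); c=cam("wrist"); im=imaging.read_camera("wrist"); v=im[:,:,::-1].copy()
for nm in ["base_hole0","box"]:
  for s in imaging.silhouettes("wrist",nm): print(nm,s["p"],s["uv"],s["mask"].sum(),px2w(c,s["uv"],.043))
cv2.imwrite("pics/w5.png",v)
im=imaging.read_camera("side"); cv2.imwrite("pics/s5.png",cv2.resize(im[60:320,180:380,::-1],None,fx=3,fy=2.3))
E
```

```text
time: 6.52
eef_pos: [0.5735, -0.1435, 0.2193]
tcp_rot: [0.707, 0.707, -0.0, -0.001]
contact_force: [-0.2, 0.9, -1.5]
opening: 0.438
t 6.52 tcp [ 0.5735 -0.1435  0.2193] F [-0.2  0.9 -1.5] open 0.438 q [-0.42  0.11  1.8   0.    1.23 -0.42]
tool x [-0.001  1.     0.001] y [ 1.     0.001 -0.002] z [-0.002  0.001 -1.   ] yaw_y deg 0.05
base_hole0 0.78 [281.1, 171.4] 2362 [[ 0.5721253  -0.12317793  0.043     ]]
box 0.74 [279.4, 155.3] 71058 [[ 0.57031782 -0.10566314  0.043     ]]
```

View pics/w5.png

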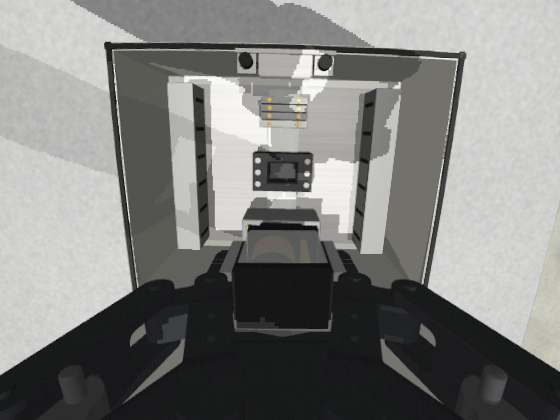

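View pics/s5.png

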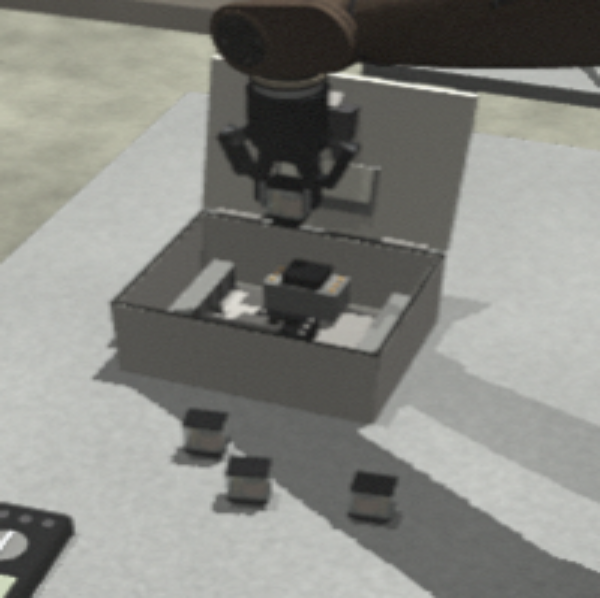

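Run:
```python
import cv2
im=cv2.imread("pics/w5.png")
cv2.imwrite("pics/w5a.png",cv2.resize(im[140:200,240:326],None,fx=9,fy=9,interpolation=cv2.INTER_CUBIC))
cv2.imwrite("pics/w5b.png",cv2.resize(im[215:340,220:345],None,fx=4.5,fy=4.5,interpolation=cv2.INTER_CUBIC))
```

```text
(no output)
```

View pics/w5a.png

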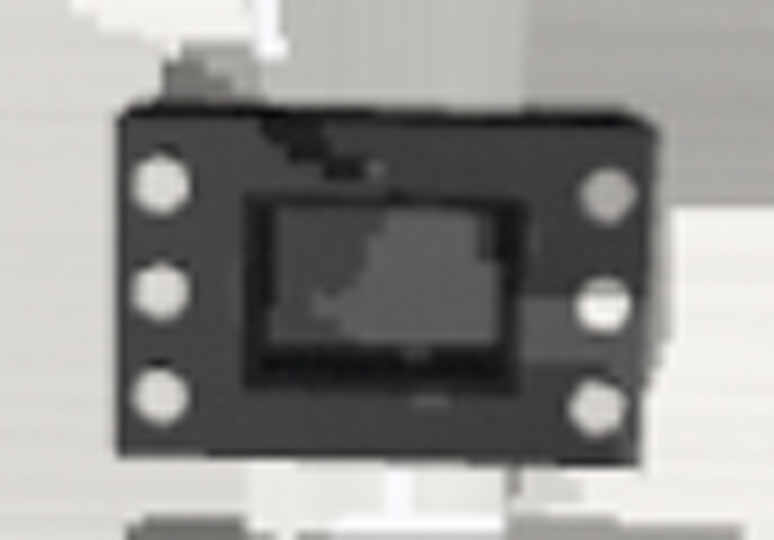

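View pics/w5b.png

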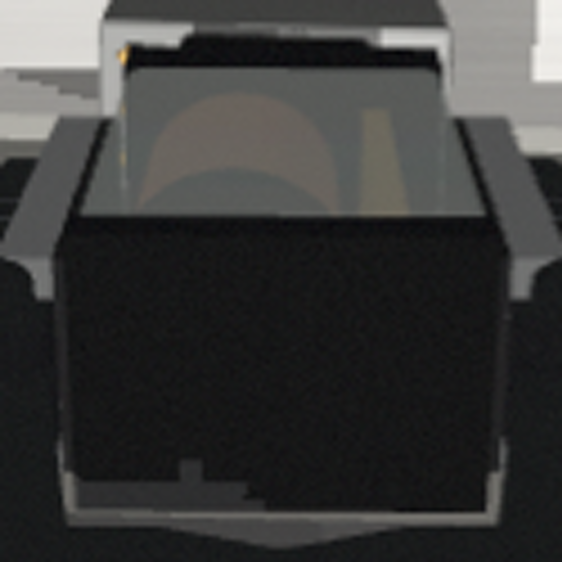

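```bash
cat > f.py <<'E'
from h import *
from scipy.optimize import least_squares
def up(p,k,o): return (np.array(p,float)+.5)/k-.5+np.array(o)
def rect(x,y,th,hx,hy,z):
    P=np.array([[-hx,hy],[hx,hy],[hx,-hy],[-hx,-hy]]); c,s=np.cos(th),np.sin(th)
    return np.c_[x+c*P[:,0]-s*P[:,1],y+s*P[:,0]+c*P[:,1],np.full(4,z)]
E
python3 - <<'E'
from f import *
c=cam("wrist"); s=ctrl.get_state(); print(s["eef_pos"],s["time"])
B=up([[118,118],[657,128],[640,465],[118,456]],9,[240,140]); H=up([[245,195],[525,203],[517,392],[245,388]],9,[240,140])
g=lambda p: np.r_[(w2px(c,rect(*p[:3],.033,.021,p[3]))-B).ravel(),(w2px(c,rect(*p[:3],.01525,.01025,p[3]))-H).ravel()]
for fz in (0,1):
    f=(lambda p:g(p)) if fz else (lambda p:g([*p[:3],.043]))
    q=least_squares(f,[.572,-.123,0,.043]); print("base",q.x.round(4),np.degrees(q.x[2]).round(2),f(q.x).round(1))
# rim corners far: (108,45),(463,54) outer z=.12
print(px2w(c,[[108,45],[463,54]],.12))
# relay
o=up([[125,40],[443,43],[497,508],[75,508]],4.5,[220,215])
def rp(p):
    P=np.array([[-19,14,10],[19,14,10],[19,-14,62],[-19,-14,62]])/1000.; cc,ss=np.cos(p[2]),np.sin(p[2])
    return np.c_[p[0]+cc*P[:,0]-ss*P[:,1],p[1]+ss*P[:,0]+cc*P[:,1],p[3]+P[:,2]]
q=least_squares(lambda p:(w2px(c,rp(p))-o).ravel(),[s["eef_pos"][0],s["eef_pos"][1],0,.197]); print("relay",q.x.round(4),np.degrees(q.x[2]),q.fun.round(1))
v=cv2.imread("pics/w5.png"); 
for z in(.01,.062):
  P=np.array([[a,b] for a,b in((-19,14),(19,14),(19,-14),(-19,-14))])/1000
  P=np.c_[P+q.x[:2],np.full(4,q.x[3]+z)]; cv2.polylines(v,[(w2px(c,P)*16).round().astype(int)],1,(0,0,255),shift=4)
cv2.imwrite("pics/w5c.png",cv2.resize(v[215:340,220:345],None,fx=4.5,fy=4.5))
E
```

```text
[ 0.57393469 -0.14326247  0.22017068] 6.7167
base [ 0.5739 -0.1243 -0.0201  0.043 ] -1.15 [-0.6 -0.2  0.4 -0.1  0.5  0.3 -0.4  0.2  1.6  1.5 -1.6  1.1 -1.3 -1.4
  1.4 -1.5]
base [ 0.5739 -0.1238 -0.0201  0.0461] -1.15 [-0.9 -0.4  0.7 -0.3  0.8  0.5 -0.7  0.3  1.5  1.4 -1.5  1.1 -1.2 -1.2
  1.3 -1.4]
[[ 0.43898959 -0.01318056  0.12      ]
 [ 0.71502785 -0.01947431  0.12      ]]
relay [ 5.744e-01 -1.425e-01 -3.000e-04  1.990e-01] -0.017916520124903416 [ 1.2 -0.3 -0.8 -0.9 -0.6  0.5  0.4  0.4]
```

View pics/w5c.png

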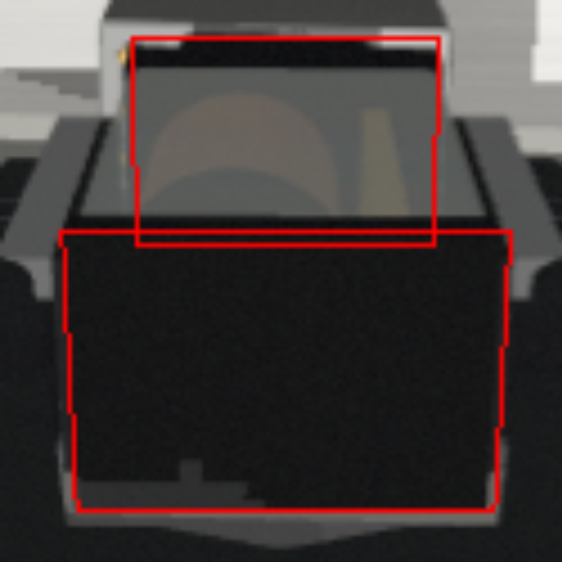

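```bash
python3 -m creep '[0.4,0,0.3,0.23, 0.73,-0.02,1,0.23, 0.73,-0.02,2,0.23, 0.73,-0.02,3,0.23, 0.73,-0.02,4,0.23, 0.73,-0.02,5,0.23, 0.73,-0.02,5.6,0.23, 0.73,-0.02,5.9,0.23, 0.73,-0.02,5.9,0.23, 0.73,-0.02,5.9,0.23]'
python3 - <<'E'
from h import *
plan([.5734,-.1251,.07]); 
for n in("wrist","side"):
    im=imaging.read_camera(n)[:,:,::-1]
    if n=="side": im=cv2.resize(im[130:230,220:340],None,fx=6,fy=6,interpolation=cv2.INTER_CUBIC)
    cv2.imwrite(f"pics/{n}6.png",im)
E
```

```text
time: 7.55
eef_pos: [0.574, -0.1262, 0.0732]
tcp_rot: [0.714, 0.7, 0.0, 0.0]
contact_force: [0.3, 0.1, -0.0]
opening: 0.44
t 7.55 tcp [ 0.574  -0.1262  0.0732] F [ 0.3  0.1 -0. ] open 0.44 q [-0.39  0.28  1.9   0.    0.96 -0.37]
tool x [ 0.019  1.    -0.   ] y [ 1.    -0.019  0.001] z [ 0.001 -0.    -1.   ] yaw_y deg -1.1
shift units [ 0.044 -0.025  0.128]
```

View pics/wrist6.png

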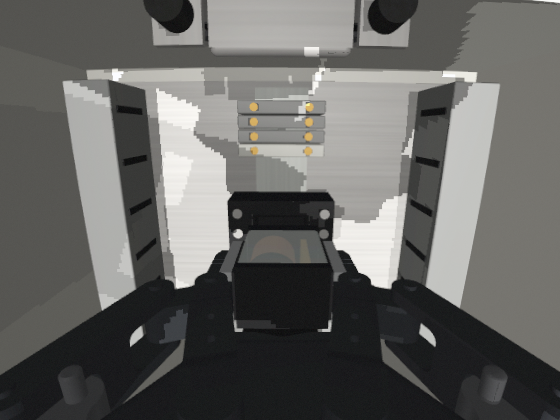

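View pics/side6.png

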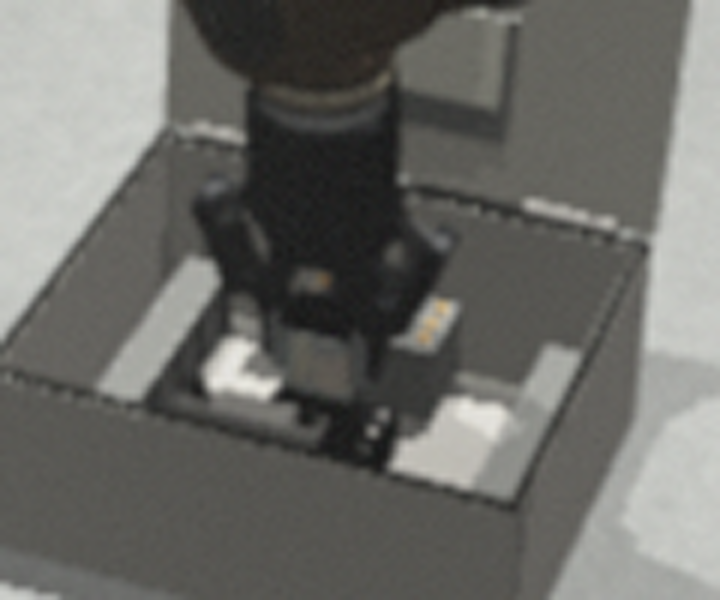

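Run:
```python
import cv2
im=cv2.imread("pics/wrist6.png")
cv2.imwrite("pics/w6a.png",cv2.resize(im[180:272,220:345],None,fx=6,fy=6,interpolation=cv2.INTER_CUBIC))
```

```text
(no output)
```

View pics/w6a.png

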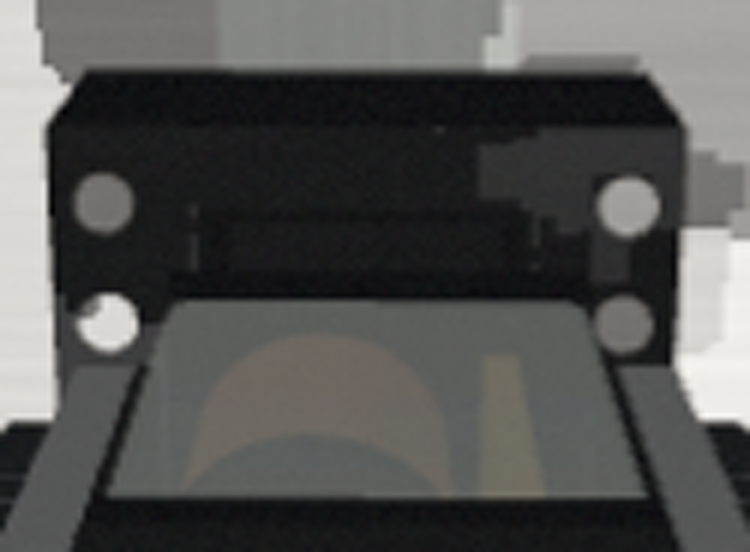

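Run:
```python
from f import *
c=cam("wrist"); s=ctrl.get_state(); t=s["eef_pos"]; print(t)
# known: base yaw = tool yaw=-1.15deg, z=.043
B=up([[48,128],[688,128]],6,[220,180]); th=np.radians(-1.15)
q=least_squares(lambda p:(w2px(c,rect(p[0],p[1],p[2],.033,.021,.043)[:2])-B).ravel(),[.574,-.124,th]); print("base",q.x.round(4),q.fun.round(2))
print("hole outer corners", px2w(c,up([[185,207],[543,207]],6,[220,180]),.043))
# relay: clear front face upper line corners unknown z; use side edges col centre at cover bottom
for z0 in (.049,.051,.053):
  print(z0, px2w(c,up([[172,271],[583,271]],6,[220,180]),z0+.01))
```

```text
[ 0.5748827  -0.12680059  0.07447551]
base [ 0.5743 -0.1253 -0.022 ] [-0.35  0.02  0.35  0.02]
hole outer corners [[ 0.55566201 -0.11234828  0.043     ]
 [ 0.59273451 -0.1131693   0.043     ]]
0.049 [[ 0.55598999 -0.11394087  0.059     ]
 [ 0.59502346 -0.11481057  0.059     ]]
0.051 [[ 0.55624505 -0.11327143  0.061     ]
 [ 0.59478197 -0.11413006  0.061     ]]
0.053 [[ 0.55650011 -0.11260198  0.063     ]
 [ 0.59454049 -0.11344955  0.063     ]]
```

```bash
python3 -m creep '[0.03,-0.02,0,0, 0.06,-0.04,0.1,0, 0.06,-0.04,0.2,0, 0.06,-0.04,0.3,0, 0.06,-0.04,0.4,0, 0.06,-0.04,0.46,0, 0.06,-0.04,0.46,0]'
python3 - <<'E'
from h import *
plan([.5737,-.125,.054])
E
```

```text
time: 8.23
eef_pos: [0.5722, -0.1248, 0.0603]
tcp_rot: [0.714, 0.7, -0.0, -0.001]
contact_force: [0.1, 1.5, -1.3]
opening: 0.436
t 8.23 tcp [ 0.5722 -0.1248  0.0603] F [ 0.1  1.5 -1.3] open 0.436 q [-0.39  0.29  1.91  0.    0.94 -0.37]
tool x [0.02  1.    0.001] y [ 1.    -0.02  -0.001] z [-0.001  0.001 -1.   ] yaw_y deg -1.15
shift units [-0.009  0.059  0.251]
```

```bash
python3 -m creep '[0,0,0.04,0, 0,0,0.08,0, 0,0,0.08,0]'; python3 -m creep '[0,0,0.04,0, 0,0,0.08,0, 0,0,0.08,0]'
```

```text
time: 8.48
eef_pos: [0.5725, -0.1248, 0.0587]
tcp_rot: [0.714, 0.7, 0.0, -0.0]
contact_force: [0.3, 2.6, -1.2]
opening: 0.443
time: 8.73
eef_pos: [0.5727, -0.1248, 0.057]
tcp_rot: [0.714, 0.7, 0.0, -0.0]
contact_force: [0.4, 2.7, -0.5]
opening: 0.439
```

```bash
python3 -m creep '[0.02,0,0.04,0, 0.02,0,0.08,0, 0.02,0,0.08,0]'; python3 -m creep '[0,0,0.04,0, 0,0,0.08,0, 0,0,0.08,0]';python3 -m creep '[0,0,0.04,0, 0,0,0.08,0, 0,0,0.08,0]'
```

```text
time: 8.98
eef_pos: [0.5728, -0.1247, 0.0561]
tcp_rot: [0.714, 0.7, -0.0, -0.0]
contact_force: [-1.3, 2.6, 5.8]
opening: 0.437
time: 9.23
eef_pos: [0.5729, -0.1247, 0.0561]
tcp_rot: [0.714, 0.7, -0.001, -0.001]
contact_force: [-6.9, 4.2, 14.3]
opening: 0.439
time: 9.48
eef_pos: [0.5729, -0.1248, 0.0561]
tcp_rot: [0.714, 0.7, -0.001, -0.001]
contact_force: [-11.2, 6.0, 23.3]
opening: 0.431
```

Run:
```python
from h import *
plan()
for n in("wrist",):
    im=imaging.read_camera(n)[:,:,::-1]
    cv2.imwrite("pics/w7.png",cv2.resize(im[180:272,220:345],None,fx=6,fy=6,interpolation=cv2.INTER_CUBIC))
```

```text
t 9.48 tcp [ 0.5729 -0.1248  0.0561] F [-11.2   6.   23.3] open 0.431 q [-0.39  0.3   1.91 -0.    0.93 -0.37]
tool x [0.019 1.    0.   ] y [ 1.    -0.019 -0.003] z [-0.003  0.    -1.   ] yaw_y deg -1.11
```

View pics/w7.png

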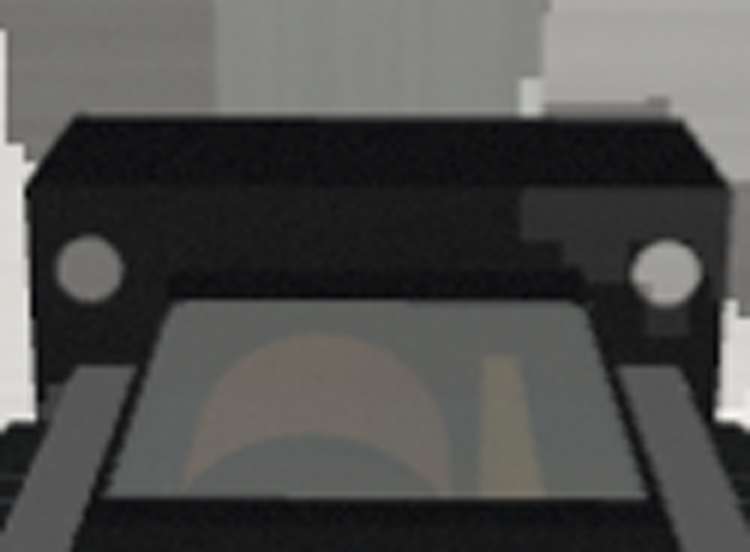

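Run:
```python
from f import *
c=cam("wrist")
print(px2w(c,up([[28,186],[728,186],[170,271],[583,271]],6,[220,180]),.043))
```

```text
[[ 0.54131896 -0.10258025  0.043     ]
 [ 0.60599446 -0.10389326  0.043     ]
 [ 0.55404592 -0.11110203  0.043     ]
 [ 0.59266715 -0.11188003  0.043     ]]
```

```bash
python3 -m creep '[0,0,-0.06,0, 0,0,-0.1,0, 0,0,-0.1,0]'; python3 -m creep '[0,0,0,0, 0,0,0,0, 0,0,0,0, 0,0,0,0, 0,0,0,0, 0,0,0,0, 0,0,0,0]' 0; python3 -m creep '[0,0,-0.6,0, 0,0,-1.6,0, 0,0,-2.6,0, 0,0,-3,0, 0,0,-3.2,0, 0,0,-3.2,0]'
python3 - <<'E'
from h import *
plan()
im=imaging.read_camera("wrist")[:,:,::-1]; cv2.imwrite("pics/w8.png",im)
E
```

```text
time: 9.78
eef_pos: [0.5729, -0.1247, 0.0561]
tcp_rot: [0.714, 0.7, -0.0, -0.0]
contact_force: [-5.6, 4.1, 11.6]
opening: 0.439
time: 10.37
eef_pos: [0.5726, -0.1246, 0.0534]
tcp_rot: [0.714, 0.7, -0.0, -0.0]
contact_force: [0.3, -1.0, -0.3]
opening: 0.998
time: 10.87
eef_pos: [0.5732, -0.1248, 0.1346]
tcp_rot: [0.714, 0.7, 0.0, 0.001]
contact_force: [0.6, -0.4, -0.3]
opening: 1.002
t 10.87 tcp [ 0.5732 -0.1248  0.1346] F [ 0.6 -0.4 -0.3] open 1.002 q [-0.39  0.19  1.88 -0.    1.07 -0.37]
tool x [ 0.02   1.    -0.001] y [ 1.    -0.02   0.002] z [ 0.002 -0.001 -1.   ] yaw_y deg -1.14
```

View pics/w8.png

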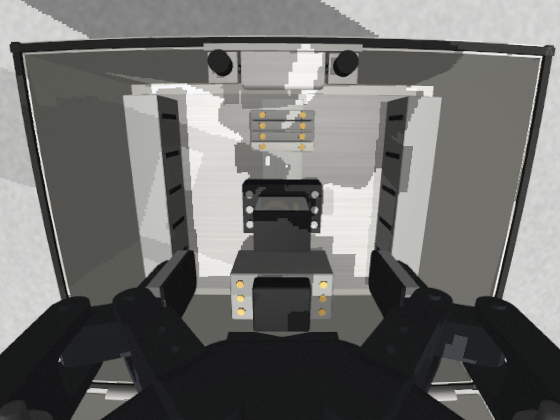

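```bash
python3 -m creep '[0,0,0,0, 0,0,0,0, 0,0,0,0, 0,0,0,0, 0,0,0.2,0, 0,0,0.5,0, 0,0,0.8,0, 0,0,1.1,0, 0,0,1.3,0, 0,0,1.4,0, 0,0,1.45,0]' 255 40; python3 -m creep '[0,0,0.04,0, 0,0,0.08,0, 0,0,0.08,0]'
```

```text
time: 11.83
eef_pos: [0.5722, -0.1244, 0.0963]
tcp_rot: [0.714, 0.7, -0.0, -0.001]
contact_force: [-0.1, -0.7, 0.3]
opening: -0.004
time: 12.08
eef_pos: [0.5728, -0.1246, 0.0955]
tcp_rot: [0.714, 0.7, 0.0, 0.0]
contact_force: [-0.2, 0.1, 0.2]
opening: -0.0
```

```bash
python3 -m creep '[0,0,0.04,0, 0,0,0.08,0, 0,0,0.08,0]';python3 -m creep '[0,0,0.04,0, 0,0,0.08,0, 0,0,0.08,0]'; python3 -m creep '[0,0,0.04,0, 0,0,0.06,0, 0,0,0.06,0]'
```

```text
time: 12.33
eef_pos: [0.5732, -0.1248, 0.0951]
tcp_rot: [0.714, 0.7, 0.0, 0.0]
contact_force: [-1.1, 1.3, 5.8]
opening: 0.002
time: 12.58
eef_pos: [0.5737, -0.1249, 0.0952]
tcp_rot: [0.714, 0.7, 0.0, 0.001]
contact_force: [-4.7, 1.8, 14.2]
opening: -0.0
time: 12.83
eef_pos: [0.5742, -0.125, 0.0952]
tcp_rot: [0.714, 0.7, 0.0, 0.001]
contact_force: [-6.5, 2.4, 19.0]
opening: -0.002
```

Top of the relay felt at z = 0.0951 m (95 mm expected), so it is fully seated. Now the door angle.

```bash
python3 -m creep '[0,0,-0.5,0, 0,0,-2,0, 0,0,-3.5,0, 0,0,-5,0, 0,0,-6.5,0, 0,0,-8,0, 0,0,-9.5,0, 0,0,-11,0, 0,0,-12,0, 0,0,-12,0]'
cat >> f.py <<'E'
CX,CY,TH=.5742,-.1255,np.radians(-1.2)
def door_pt(a,x,r,n):
    """point in door axes -> world"""
    y=-.110+r*np.cos(a)-n*np.sin(a); z=.123+r*np.sin(a)+n*np.cos(a)
    c,s=np.cos(TH),np.sin(TH); return np.array([CX+c*x-s*y,CY+s*x+c*y,z])
E
python3 - <<'E'
from f import *
plan()
c=cam("side"); im=cv2.imread("pics/side0.png")
for a in (1.7,1.75,1.8,1.85,1.9,1.95):
    print(a,w2px(c,[door_pt(a,x,.22,n) for x in(.14,-.14) for n in (0,.012)]).round(1).tolist(), door_pt(a,0,.22,.012).round(3))
imn=imaging.read_camera("side"); imaging.silhouettes
S=imaging.silhouettes("side","door_leaf")
m=S[0]["mask"] if S else None
v=imn[:,:,::-1].copy()
cv2.imwrite("pics/s9.png",cv2.resize(v[70:220,200:360],None,fx=4.5,fy=4,interpolation=cv2.INTER_CUBIC))
t=imaging.read_camera("top")[:,:,::-1]; cv2.imwrite("pics/t9.png",cv2.resize(t[100:260,250:450],None,fx=4,fy=3.7,interpolation=cv2.INTER_CUBIC))
E
```

```text
time: 13.67
eef_pos: [0.5744, -0.1252, 0.3988]
tcp_rot: [0.714, 0.7, 0.003, 0.007]
contact_force: [-0.2, -0.7, 0.5]
opening: -0.002
t 13.67 tcp [ 0.5744 -0.1252  0.3988] F [-0.2 -0.7  0.5] open -0.002 q [-0.39  0.01  1.59  0.    1.53 -0.37]
tool x [ 0.02   1.    -0.005] y [ 1.    -0.02   0.013] z [ 0.013 -0.005 -1.   ] yaw_y deg -1.14
1.7 [[247.2, 85.7], [248.8, 84.4], [336.9, 103.0], [338.0, 101.5]] [ 0.571 -0.276  0.34 ]
1.75 [[248.6, 84.6], [250.2, 83.6], [337.9, 101.8], [338.9, 100.5]] [ 0.571 -0.286  0.337]
1.8 [[250.1, 83.8], [251.7, 82.9], [338.8, 100.7], [339.8, 99.7]] [ 0.571 -0.297  0.335]
1.85 [[251.5, 83.1], [253.0, 82.4], [339.7, 99.9], [340.6, 99.1]] [ 0.57  -0.308  0.331]
1.9 [[252.9, 82.5], [254.4, 82.1], [340.5, 99.2], [341.4, 98.6]] [ 0.57  -0.318  0.327]
1.95 [[254.3, 82.2], [255.7, 82.0], [341.3, 98.8], [342.2, 98.4]] [ 0.57  -0.328  0.323]
```

View pics/s9.png

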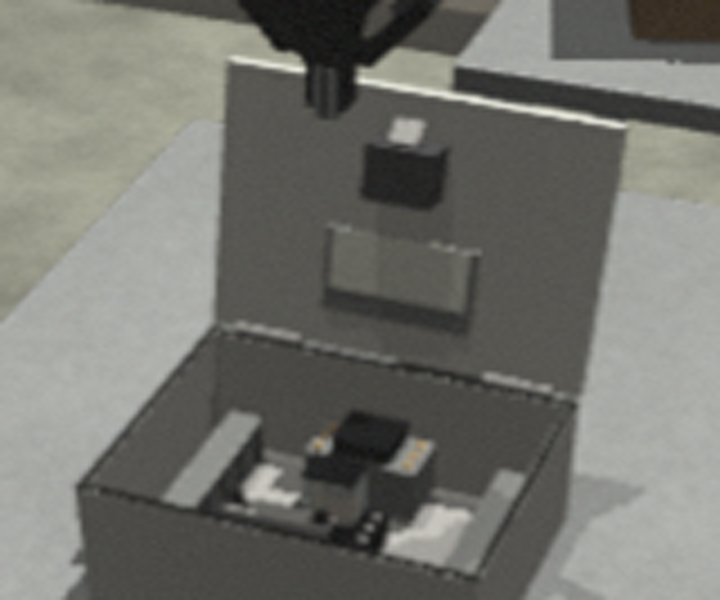

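View pics/t9.png

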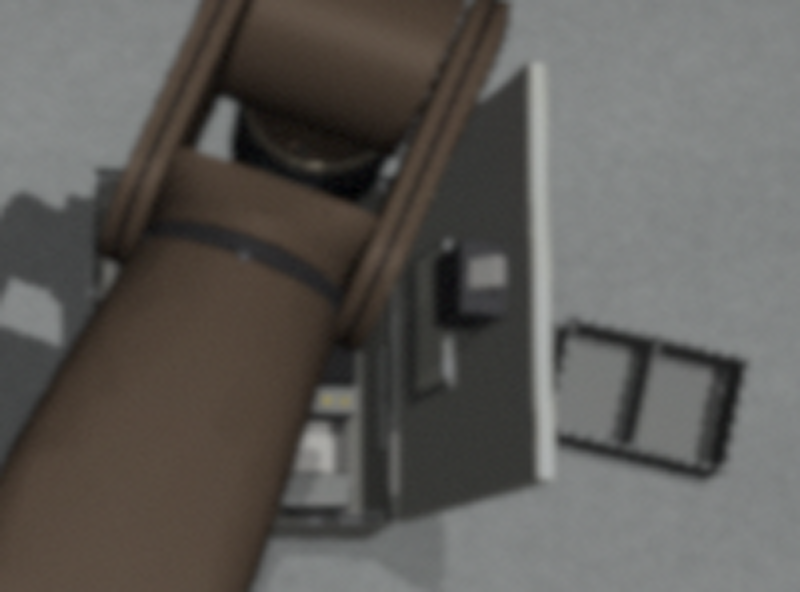

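Run:
```python
from f import *
c=cam("top")
for a in (1.65,1.7,1.75,1.8,1.85,1.9):
    print(a,w2px(c,[door_pt(a,x,.22,n) for x in(-.14,.14) for n in (0,.012)]).round(1).tolist())
print("obs [384.2,229.7],[388.2,229],[382,117.6],[386.2,117]")
print("rim hinge side", w2px(c,[door_pt(0,x,0,0) for x in(-.14,.14)]))
```

```text
1.65 [[372.6, 227.5], [377.7, 227.7], [370.5, 113.2], [375.4, 113.5]]
1.7 [[377.2, 227.7], [382.3, 227.9], [374.9, 113.5], [379.7, 113.9]]
1.75 [[381.8, 227.9], [386.7, 228.2], [379.2, 113.9], [383.9, 114.4]]
1.8 [[386.2, 228.2], [391.0, 228.5], [383.5, 114.4], [388.0, 115.0]]
1.85 [[390.5, 228.5], [395.1, 228.9], [387.5, 115.0], [391.9, 115.7]]
1.9 [[394.7, 228.9], [399.1, 229.2], [391.5, 115.7], [395.7, 116.5]]
obs [384.2,229.7],[388.2,229],[382,117.6],[386.2,117]
rim hinge side [[348.26585641 239.66638701]
 [347.5742163  145.81259312]]
```

```bash
python3 -m creep '[-0.7,0,0,0, -2,0,0,0, -3.5,0,0,0, -5,0,0,0, -6.5,0,0,0, -7.7,0,0,0, -8.4,0,0,0, -8.6,0,0,0, -8.6,0,0,0, -8.6,0,0.5,0, -8.6,0,1.5,0, -8.6,0,2.7,0, -8.6,0,3.6,0, -8.6,0,4.2,0, -8.6,0,4.28,0, -8.6,0,4.28,0]'
python3 - <<'E'
from f import *
plan()
im=imaging.read_camera("side")[:,:,::-1]
cv2.imwrite("pics/s10.png",cv2.resize(im[40:220,200:400],None,fx=4,fy=3.3,interpolation=cv2.INTER_CUBIC))
E
```

```text
time: 15.15
eef_pos: [0.5682, -0.3372, 0.281]
tcp_rot: [0.713, 0.701, -0.0, -0.002]
contact_force: [-0.5, -0.6, -0.2]
opening: 0.003
t 15.15 tcp [ 0.5682 -0.3372  0.281 ] F [-0.5 -0.6 -0.2] open 0.003 q [-0.69  0.22  1.56  0.    1.36 -0.67]
tool x [0.018 1.    0.002] y [ 1.    -0.018 -0.002] z [-0.002  0.002 -1.   ] yaw_y deg -1.02
```

View pics/s10.png

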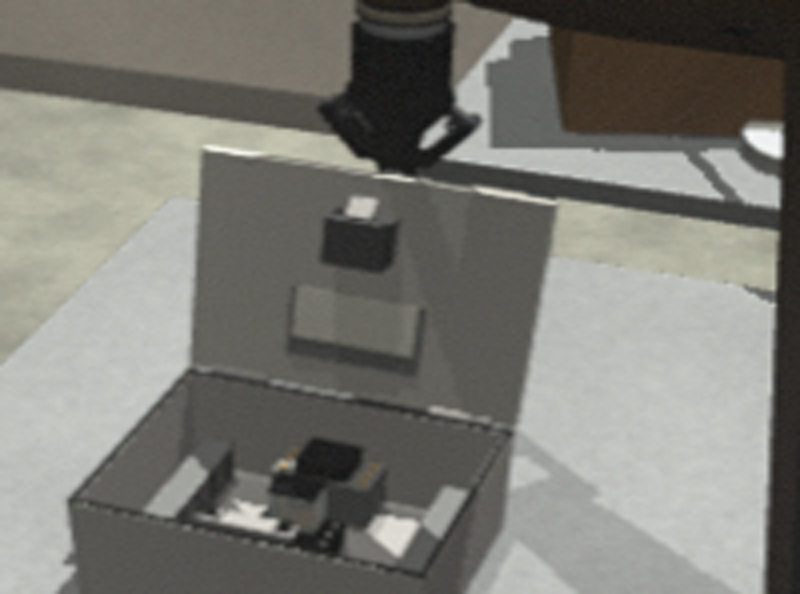

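```bash
python3 -m creep '[0.3,0,-0.2,0, 0.7,0,-0.4,0, 1.1,0,-0.4,0, 1.3,0,-0.4,0, 1.5,0,-0.4,0, 1.7,0,-0.4,0, 1.7,0,-0.4,0]'; python3 -m creep '[0.2,0,0,0, 0.45,0,0,0, 0.7,0,0,0, 0.95,0,0,0, 1.2,0,0,0, 1.4,0,0,0, 1.4,0,0,0]'
python3 - <<'E'
from f import *
plan()
s=ctrl.get_state(); M=R.from_quat(s["tcp_rot"]).as_matrix(); p0=np.array([.569,-.259,.291]); p0[2]=s["eef_pos"][2]
for a in np.arange(1.57,.3,-.07):
    P=door_pt(a,0,.17,.012); P[1]-=.011
    d=P-s["eef_pos"]; print(a.round(2),P.round(3),(M.T@d/.025).round(2))
E
```

```text
time: 15.78
eef_pos: [0.5698, -0.2978, 0.2957]
tcp_rot: [0.714, 0.7, -0.0, 0.003]
contact_force: [-0.0, -2.5, 5.3]
opening: -0.002
time: 16.37
eef_pos: [0.5717, -0.264, 0.3003]
tcp_rot: [0.714, 0.7, 0.0, 0.007]
contact_force: [-0.5, -3.4, 12.4]
opening: 0.002
t 16.37 tcp [ 0.5717 -0.264   0.3003] F [-0.5 -3.4 12.4] open 0.002 q [-0.59  0.14  1.63 -0.    1.37 -0.57]
tool x [ 0.02   1.    -0.009] y [ 1.   -0.02  0.01] z [ 0.01  -0.009 -1.   ] yaw_y deg -1.16
1.57 [ 0.572 -0.258  0.293] [ 0.23 -0.01  0.29]
1.5 [ 0.572 -0.246  0.293] [ 0.7  -0.01  0.27]
1.43 [ 0.572 -0.235  0.293] [ 1.18 -0.01  0.28]
1.36 [ 0.572 -0.223  0.292] [ 1.66 -0.01  0.33]
1.29 [ 0.573 -0.211  0.29 ] [ 2.13 -0.01  0.41]
1.22 [ 0.573 -0.199  0.287] [ 2.59 -0.01  0.52]
1.15 [ 0.573 -0.188  0.283] [ 3.05 -0.01  0.66]
1.08 [ 0.573 -0.177  0.279] [ 3.49 -0.01  0.84]
1.01 [ 0.574 -0.166  0.273] [ 3.92 -0.02  1.04]
0.94 [ 0.574 -0.156  0.267] [ 4.33 -0.02  1.28]
0.87 [ 0.574 -0.146  0.261] [ 4.73 -0.02  1.54]
0.8 [ 0.574 -0.137  0.253] [ 5.11 -0.02  1.83]
0.73 [ 0.574 -0.128  0.245] [ 5.47 -0.03  2.15]
0.66 [ 0.575 -0.12   0.237] [ 5.8  -0.03  2.49]
0.59 [ 0.575 -0.112  0.228] [ 6.11 -0.03  2.86]
0.52 [ 0.575 -0.105  0.218] [ 6.39 -0.04  3.24]
0.45 [ 0.575 -0.099  0.208] [ 6.65 -0.04  3.64]
0.38 [ 0.575 -0.093  0.197] [ 6.87 -0.05  4.06]
0.31 [ 0.575 -0.088  0.186] [ 7.07 -0.05  4.5 ]
```

```bash
python3 -m creep '[-0.15,0,-0.3,0, -0.15,0,-0.7,0, -0.15,0,-1,0, -0.15,0,-1,0, -0.15,0,-1,0]'
python3 - <<'E'
from f import *
plan()
im=imaging.read_camera("side")[:,:,::-1]
cv2.imwrite("pics/s11.png",cv2.resize(im[40:220,200:400],None,fx=4,fy=3.3,interpolation=cv2.INTER_CUBIC))
im=imaging.read_camera("wrist")[:,:,::-1]; cv2.imwrite("pics/w11.png",im)
E
```

```text
time: 16.78
eef_pos: [0.5699, -0.2656, 0.3179]
tcp_rot: [0.714, 0.7, 0.0, -0.0]
contact_force: [-0.4, 0.3, -0.7]
opening: -0.006
t 16.78 tcp [ 0.5699 -0.2656  0.3179] F [-0.4  0.3 -0.7] open -0.006 q [-0.6   0.13  1.6   0.    1.41 -0.58]
tool x [0.02 1.   0.  ] y [ 1.   -0.02  0.  ] z [ 0.  0. -1.] yaw_y deg -1.14
```

View pics/s11.png

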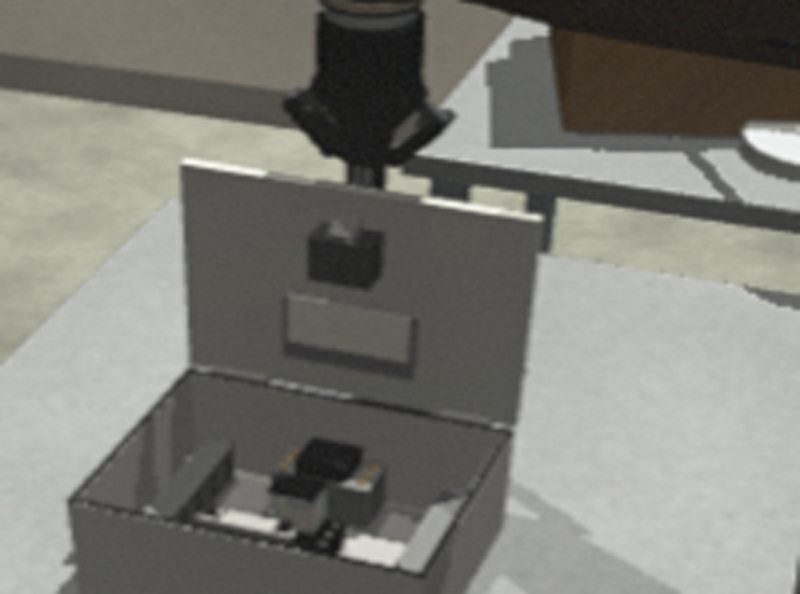

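View pics/w11.png

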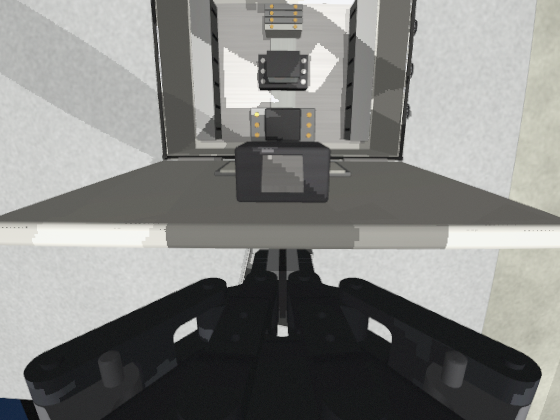

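Run:
```python
from f import *
s=ctrl.get_state(); s0=np.array([.5699,-.2650,.316])
M=np.array([[.02,1,0],[1,-.02,0],[0,0,-1.]])
for a in np.arange(1.55,.2,-.075):
    P=door_pt(a,0,.195,.012); P[1]-=.011
    print(a.round(3),P.round(3),(M@(P-s0)/.025).round(2))
```

```text
1.55 [ 0.572 -0.254  0.318] [ 0.42  0.06 -0.09]
1.475 [ 0.572 -0.24   0.318] [ 1.01  0.07 -0.09]
1.4 [ 0.572 -0.225  0.317] [ 1.6   0.07 -0.05]
1.325 [ 0.573 -0.211  0.315] [2.18 0.07 0.04]
1.25 [ 0.573 -0.196  0.312] [2.75 0.07 0.17]
1.175 [ 0.573 -0.182  0.308] [3.31 0.07 0.34]
1.1 [ 0.574 -0.169  0.302] [3.85 0.07 0.55]
1.025 [ 0.574 -0.156  0.296] [4.38 0.07 0.8 ]
0.95 [ 0.574 -0.143  0.289] [4.89 0.07 1.1 ]
0.875 [ 0.574 -0.131  0.28 ] [5.37 0.07 1.43]
0.8 [ 0.575 -0.119  0.271] [5.83 0.07 1.79]
0.725 [ 0.575 -0.109  0.261] [6.26 0.07 2.19]
0.65 [ 0.575 -0.099  0.251] [6.66 0.07 2.62]
0.575 [ 0.575 -0.089  0.239] [7.03 0.07 3.08]
0.5 [ 0.575 -0.081  0.227] [7.36 0.07 3.56]
0.425 [ 0.576 -0.074  0.214] [7.65 0.07 4.07]
0.35 [ 0.576 -0.067  0.201] [7.91 0.07 4.59]
0.275 [ 0.576 -0.062  0.188] [8.12 0.07 5.14]
0.2 [ 0.576 -0.058  0.174] [8.29 0.07 5.7 ]
```

```bash
python3 -m creep '[0.3,0.02,-0.05,0, 0.6,0.05,-0.08,0, 1,0.07,-0.09,0, 1.3,0.07,-0.07,0, 1.6,0.07,-0.05,0, 1.9,0.07,0,0, 2.18,0.07,0.04,0, 2.47,0.07,0.1,0, 2.75,0.07,0.17,0, 3.03,0.07,0.25,0, 3.31,0.07,0.34,0, 3.31,0.07,0.34,0]'
python3 - <<'E'
from f import *
plan()
im=imaging.read_camera("side")[:,:,::-1]
cv2.imwrite("pics/s12.png",cv2.resize(im[40:220,200:400],None,fx=4,fy=3.3,interpolation=cv2.INTER_CUBIC))
E
```

```text
time: 17.88
eef_pos: [0.5735, -0.181, 0.3092]
tcp_rot: [0.714, 0.7, 0.001, -0.001]
contact_force: [0.7, -0.4, 0.1]
opening: 0.002
t 17.88 tcp [ 0.5735 -0.181   0.3092] F [ 0.7 -0.4  0.1] open 0.002 q [-0.48  0.08  1.68  0.    1.39 -0.46]
tool x [0.019 1.    0.002] y [ 1.    -0.019  0.001] z [ 0.001  0.002 -1.   ] yaw_y deg -1.08
```

View pics/s12.png

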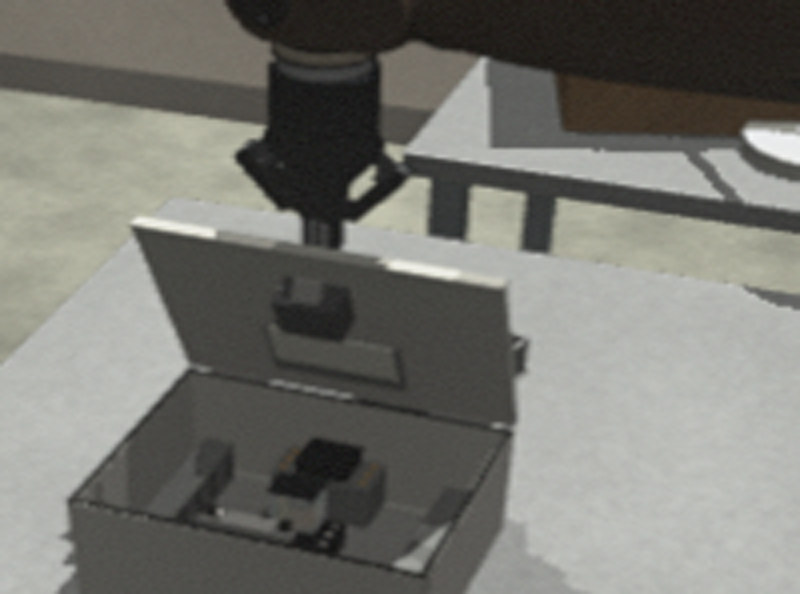

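```bash
python3 -m creep '[0.27,0,0.1,0, 0.54,0,0.21,0, 0.8,0,0.33,0, 1.07,0,0.46,0, 1.33,0,0.61,0, 1.58,0,0.76,0, 1.82,0,0.92,0, 2.06,0,1.09,0, 2.29,0,1.27,0, 2.52,0,1.45,0, 2.74,0,1.65,0, 2.95,0,1.85,0, 3.15,0,2.06,0, 3.35,0,2.28,0, 3.54,0,2.5,0, 3.72,0,2.74,0, 3.88,0,2.98,0, 4.05,0,3.22,0, 4.05,0,3.22,0]'
python3 - <<'E'
from f import *
plan()
im=imaging.read_camera("side")[:,:,::-1]
cv2.imwrite("pics/s13.png",cv2.resize(im[40:220,200:400],None,fx=4,fy=3.3,interpolation=cv2.INTER_CUBIC))
E
```

```text
time: 19.52
eef_pos: [0.5742, -0.0808, 0.2265]
tcp_rot: [0.714, 0.7, -0.001, -0.002]
contact_force: [0.2, -0.5, -0.4]
opening: 0.001
t 19.52 tcp [ 0.5742 -0.0808  0.2265] F [ 0.2 -0.5 -0.4] open 0.001 q [-0.31  0.08  1.82  0.    1.24 -0.3 ]
tool x [0.019 1.    0.001] y [ 1.    -0.019 -0.004] z [-0.004  0.001 -1.   ] yaw_y deg -1.1
```

View pics/s13.png

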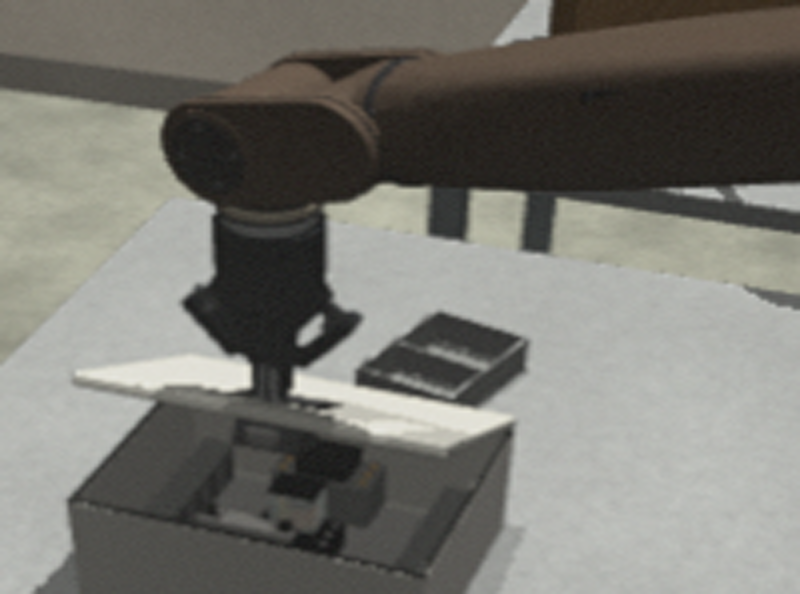

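```bash
python3 -m creep '[0.2,0,0.2,0, 0.4,0,0.4,0, 0.6,0,0.65,0, 0.82,0,0.9,0, 0.92,0,1.15,0, 1.02,0,1.4,0, 1.1,0,1.6,0, 1.17,0,1.8,0, 1.23,0,2,0, 1.23,0,2.06,0, 1.23,0,2.06,0]'
python3 - <<'E'
from f import *
plan()
im=imaging.read_camera("side")[:,:,::-1]
cv2.imwrite("pics/s14.png",cv2.resize(im[40:260,200:400],None,fx=4,fy=2.7,interpolation=cv2.INTER_CUBIC))
im=imaging.read_camera("wrist")[:,:,::-1]; cv2.imwrite("pics/w14.png",im)
E
```

```text
time: 20.48
eef_pos: [0.5754, -0.051, 0.1764]
tcp_rot: [0.714, 0.7, -0.0, -0.001]
contact_force: [0.1, 0.5, -0.1]
opening: -0.002
t 20.48 tcp [ 0.5754 -0.051   0.1764] F [ 0.1  0.5 -0.1] open -0.002 q [-0.26  0.13  1.87 -0.    1.15 -0.24]
tool x [0.02 1.   0.  ] y [ 1.    -0.02  -0.002] z [-0.002  0.    -1.   ] yaw_y deg -1.14
```

View pics/s14.png

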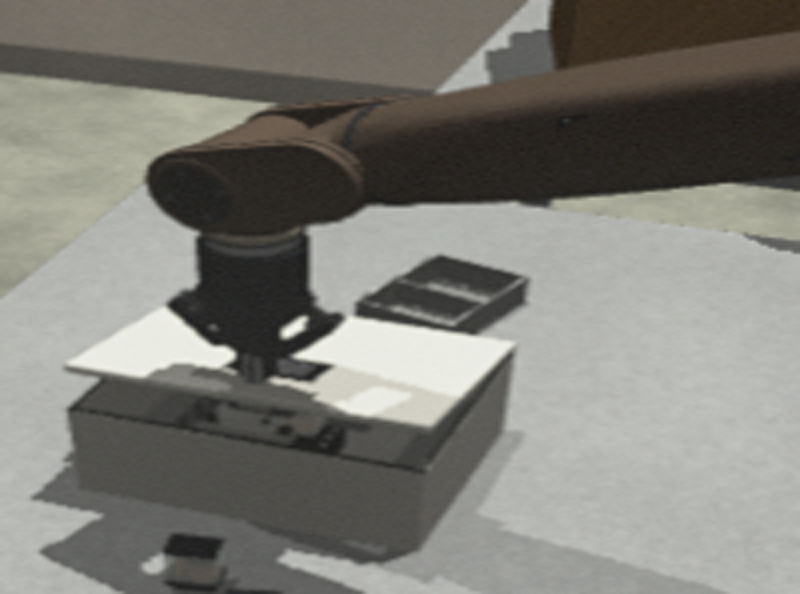

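View pics/w14.png

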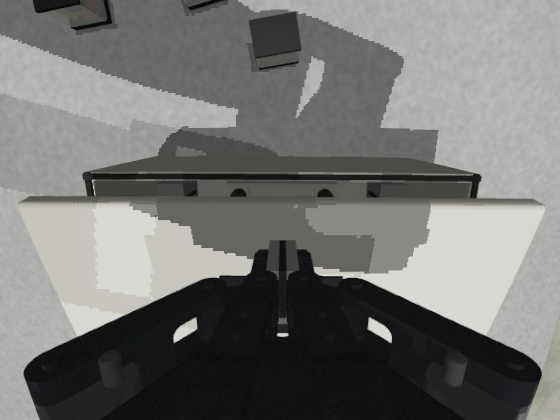

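```bash
python3 -m creep '[0.1,0,0.1,0, 0.2,0,0.2,0, 0.28,0,0.3,0, 0.28,0,0.4,0, 0.28,0,0.48,0, 0.28,0,0.48,0]'; python3 -m creep '[0,0,0.04,0, 0,0,0.08,0, 0,0,0.08,0]'; python3 -m creep '[0,0,0.04,0, 0,0,0.08,0, 0,0,0.08,0]'
```

```text
time: 21.08
eef_pos: [0.5757, -0.0438, 0.1647]
tcp_rot: [0.714, 0.7, -0.0, -0.0]
contact_force: [-0.4, 0.8, -0.1]
opening: 0.001
time: 21.33
eef_pos: [0.5759, -0.044, 0.1631]
tcp_rot: [0.714, 0.7, 0.0, -0.0]
contact_force: [-0.3, 0.6, -0.2]
opening: 0.004
time: 21.58
eef_pos: [0.576, -0.0441, 0.1612]
tcp_rot: [0.714, 0.7, 0.0, 0.0]
contact_force: [0.1, -0.1, 0.3]
opening: -0.004
```

```bash
for i in 1 ; do python3 -m creep '[0,0,0.04,0, 0,0,0.08,0]'; done; python3 -m creep '[0,0,0.04,0, 0,0,0.08,0]'; python3 -m creep '[0,0,0.04,0, 0,0,0.08,0]'
```

```text
time: 21.75
eef_pos: [0.5762, -0.0441, 0.1596]
tcp_rot: [0.714, 0.7, 0.0, 0.0]
contact_force: [-1.5, -0.2, 5.1]
opening: 0.003
time: 21.92
eef_pos: [0.5762, -0.0439, 0.1585]
tcp_rot: [0.714, 0.7, 0.0, -0.0]
contact_force: [-2.8, 1.6, 6.8]
opening: -0.0
time: 22.08
eef_pos: [0.5762, -0.0436, 0.1567]
tcp_rot: [0.714, 0.7, 0.0, -0.0]
contact_force: [-3.0, 3.2, 6.8]
opening: -0.003
```

```bash
python3 -m creep '[0,0,0.04,0, 0,0,0.06,0]'; python3 -m creep '[0,0,0.04,0, 0,0,0.06,0]'; python3 -m creep '[0,0,0.04,0, 0,0,0.06,0]'
```

```text
time: 22.25
eef_pos: [0.5762, -0.0434, 0.1553]
tcp_rot: [0.714, 0.7, 0.001, -0.0]
contact_force: [-3.0, 2.6, 6.8]
opening: -0.003
time: 22.42
eef_pos: [0.5762, -0.0431, 0.154]
tcp_rot: [0.714, 0.7, 0.001, -0.001]
contact_force: [-2.3, 3.3, 7.7]
opening: 0.003
time: 22.58
eef_pos: [0.5762, -0.0429, 0.1526]
tcp_rot: [0.714, 0.7, 0.001, -0.001]
contact_force: [-2.6, 5.2, 7.9]
opening: 0.004
```

```bash
python3 -m creep '[0,0,0.04,0, 0,0,0.06,0]'; python3 -m creep '[0,0,0.04,0, 0,0,0.06,0]'; python3 -m creep '[0,0,0.04,0, 0,0,0.06,0]'
```

```text
time: 22.75
eef_pos: [0.5764, -0.0434, 0.1503]
tcp_rot: [0.714, 0.7, 0.001, 0.0]
contact_force: [0.4, 1.9, 1.1]
opening: 0.001
time: 22.92
eef_pos: [0.5761, -0.0442, 0.1475]
tcp_rot: [0.714, 0.7, -0.0, 0.0]
contact_force: [0.3, 0.6, 1.4]
opening: -0.002
time: 23.08
eef_pos: [0.5761, -0.0441, 0.1467]
tcp_rot: [0.714, 0.7, 0.0, -0.0]
contact_force: [-1.4, 1.5, 5.1]
opening: 0.002
```

```bash
python3 -m creep '[0,0,0.02,0, 0,0,0.03,0]'; python3 -m creep '[0,0,0.02,0, 0,0,0.03,0]'; python3 -m creep '[0,0,0.02,0, 0,0,0.03,0]'
```

```text
time: 23.25
eef_pos: [0.5762, -0.0441, 0.1465]
tcp_rot: [0.714, 0.7, 0.0, -0.0]
contact_force: [-2.3, 2.3, 6.8]
opening: -0.001
time: 23.42
eef_pos: [0.5762, -0.0441, 0.146]
tcp_rot: [0.714, 0.7, 0.0, -0.0]
contact_force: [-2.5, 2.5, 6.9]
opening: 0.002
time: 23.58
eef_pos: [0.5762, -0.044, 0.1457]
tcp_rot: [0.714, 0.7, 0.0, -0.0]
contact_force: [-4.2, 2.7, 10.2]
opening: 0.003
```

```bash
python3 -m creep '[0,0,0.02,0, 0,0,0.03,0]'; python3 -m creep '[0,0,0.02,0, 0,0,0.02,0]'; python3 -m creep '[0,0,0.02,0, 0,0,0.02,0]'
```

```text
time: 23.75
eef_pos: [0.5762, -0.044, 0.1456]
tcp_rot: [0.714, 0.7, 0.0, -0.0]
contact_force: [-4.8, 2.5, 12.4]
opening: -0.003
time: 23.92
eef_pos: [0.5762, -0.044, 0.1455]
tcp_rot: [0.714, 0.7, -0.0, -0.0]
contact_force: [-5.4, 2.5, 13.0]
opening: 0.002
time: 24.08
eef_pos: [0.5763, -0.044, 0.1455]
tcp_rot: [0.714, 0.7, -0.0, -0.0]
contact_force: [-6.3, 2.7, 15.0]
opening: -0.001
```

```bash
python3 -m creep '[0,0,0.02,0, 0,0,0.03,0]'; python3 -m creep '[0,0,-0.1,0, 0,0,-0.3,0, 0,0,-0.6,0, 0,0,-1,0, 0,0,-1,0]'
python3 - <<'E'
from f import *
plan()
im=imaging.read_camera("side")[:,:,::-1]
cv2.imwrite("pics/s15.png",cv2.resize(im[110:260,210:370],None,fx=4.5,fy=4,interpolation=cv2.INTER_CUBIC))
E
```

```text
time: 24.25
eef_pos: [0.5763, -0.044, 0.1455]
tcp_rot: [0.714, 0.7, -0.0, -0.0]
contact_force: [-7.2, 2.4, 18.2]
opening: 0.002
time: 24.67
eef_pos: [0.5772, -0.0446, 0.1687]
tcp_rot: [0.714, 0.7, 0.001, 0.002]
contact_force: [0.1, 0.2, 1.0]
opening: 0.0
t 24.67 tcp [ 0.5772 -0.0446  0.1687] F [0.1 0.2 1. ] open 0.0 q [-0.25  0.13  1.87 -0.    1.13 -0.23]
tool x [ 0.02   1.    -0.001] y [ 1.    -0.02   0.003] z [ 0.003 -0.001 -1.   ] yaw_y deg -1.15
```

View pics/s15.png

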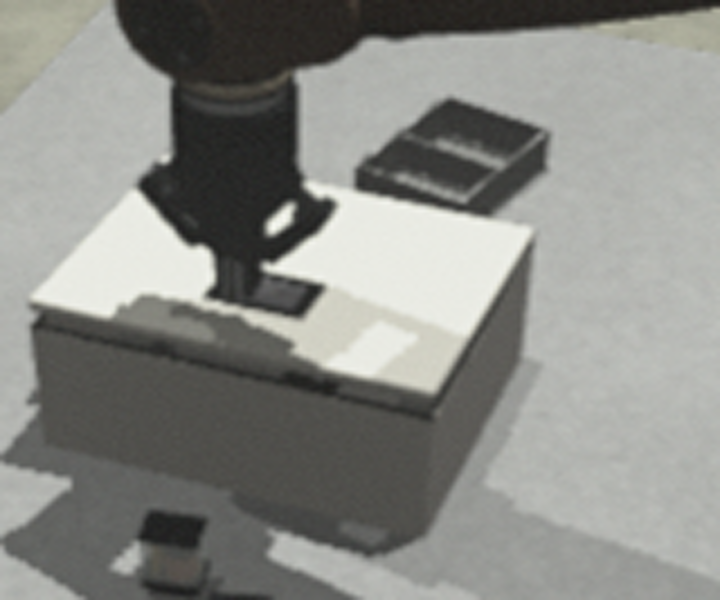

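```bash
python3 -m creep '[0,0,0.3,0, 0,0,0.6,0, 0,0,0.75,0, 0,0,0.8,0, 0,0,0.8,0]'; python3 -m creep '[0,0,0.03,0, 0,0,0.06,0, 0,0,0.06,0]'; python3 -m creep '[0,0,0.03,0, 0,0,0.06,0, 0,0,0.06,0]'; python3 -m creep '[0,0,0.03,0, 0,0,0.05,0, 0,0,0.05,0]'
```

```text
time: 25.13
eef_pos: [0.575, -0.0439, 0.1459]
tcp_rot: [0.714, 0.7, -0.001, -0.001]
contact_force: [-2.1, 0.2, 3.1]
opening: -0.0
time: 25.38
eef_pos: [0.5751, -0.0439, 0.1457]
tcp_rot: [0.714, 0.7, -0.001, -0.001]
contact_force: [-5.2, -0.1, 8.1]
opening: -0.001
time: 25.63
eef_pos: [0.5752, -0.0439, 0.1456]
tcp_rot: [0.714, 0.7, -0.001, -0.001]
contact_force: [-7.9, 1.4, 13.7]
opening: -0.002
time: 25.88
eef_pos: [0.5752, -0.0439, 0.1454]
tcp_rot: [0.714, 0.7, -0.001, -0.002]
contact_force: [-9.9, 1.2, 17.4]
opening: -0.0
```

```bash
python3 -m creep '[0,0,0.02,0, 0,0,0.03,0, 0,0,0.03,0]'; python3 -m creep '[0,0,-0.1,0, 0,0,-0.3,0, 0,0,-1,0, 0,0,-2,0, 0,0,-3.5,0, 0,0,-5,0, 0,0,-6,0, 0,0,-6,0]'
python3 - <<'E'
from f import *
plan()
for n,r in (("side",(110,260,210,370)),("top",(90,300,80,460)),("wrist",(0,420,0,560))):
    im=imaging.read_camera(n)[:,:,::-1]; k=dict(side=4,top=2,wrist=1)[n]
    cv2.imwrite(f"pics/{n}16.png",cv2.resize(im[r[0]:r[1],r[2]:r[3]],None,fx=k,fy=k,interpolation=cv2.INTER_CUBIC))
E
```

```text
time: 26.13
eef_pos: [0.5752, -0.0439, 0.1453]
tcp_rot: [0.714, 0.7, -0.001, -0.002]
contact_force: [-11.7, 1.6, 19.8]
opening: -0.001
time: 26.8
eef_pos: [0.5789, -0.0448, 0.2987]
tcp_rot: [0.714, 0.7, 0.003, 0.005]
contact_force: [0.9, -0.6, 1.3]
opening: -0.002
t 26.8 tcp [ 0.5789 -0.0448  0.2987] F [ 0.9 -0.6  1.3] open -0.002 q [-0.25  0.03  1.75  0.    1.36 -0.23]
tool x [ 0.02   1.    -0.003] y [ 1.    -0.02   0.012] z [ 0.012 -0.003 -1.   ] yaw_y deg -1.14
```

View pics/side16.png

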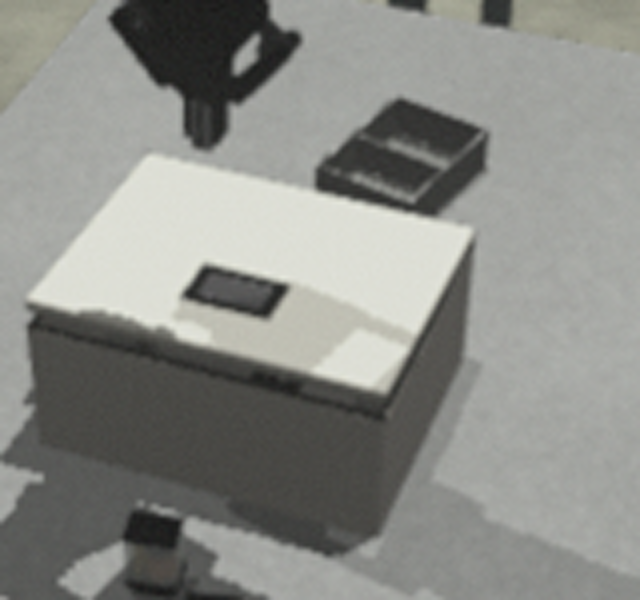

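View pics/top16.png

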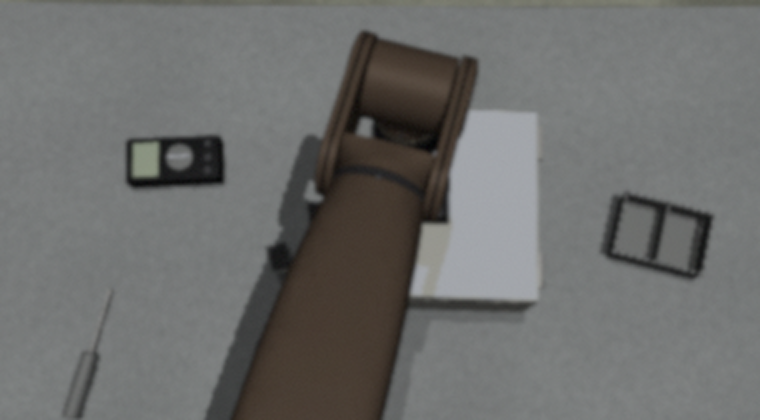

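The pictures show the door shut and staying down with the tool clear (about 12 mm edge gap, so roughly 0.05 rad). The meter, screwdriver and tray are where they were.

```bash
python3 -c "
from plant import ctrl
print(ctrl.sign_off(), ctrl.get_state()['time'])"
```

```text
the job is handed in; nothing more can be done
the job is handed in; nothing more can be done
```

The relay is plugged in and fully seated, and the door is shut and, as far as I could measure, latched. I handed the job in after about 27 s.

- **Relay:** I took the leftmost of the four relays, at (0.464, 0.221). Pressed at about 19 N, its top stood at 95.1–95.2 mm against the 95 mm expected when seated. A picture scale check before that hinted it might be about 2 mm high, within that check's error; I went by the felt height.
- **Door swing:** I swung the door by a finger behind its free edge. Early on, the gripper's knuckle rested on the edge with about 12 N; I raised the tool and it cleared.
- **Latch:** The tongue rode over at about 8 N, the door gave way about 5 mm, met the buffers, then went rigid at z = 145.5 mm. That is about 0.054 rad, inside the latched range. I pressed to 20 N at most, under the 25 N limit. A second touch found the door still at the same height, and rigid.
- **Not confirmed:** I could not read the tongue's travel directly and did not try to lift the door. That it is latched rests on the snap-through, the rigid stop and the rest height.
- **Other items:** In the last pictures the meter, screwdriver and tray look unmoved.

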